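Release the spice drawer and set out the tins

ROBOT

A 6-joint arm with a two-finger parallel gripper is mounted at the origin on the work surface. World frame = base frame: x ahead of the robot, y to its left, z up, the work surface at z = 0. Lengths are in mm, angles in rad, forces in N, time in s.
With the tool pointing down it reaches from about 275 to 1000 mm from the base axis. Payload 8.4 kg.
Tool frame: the origin (TCP) lies between the finger pads; the fingertips stand 22 mm ahead of it and the grasp point (between the pads) lies 3 mm ahead of it; z points along the fingers, y is the line along which they close (so a half turn about z gives the same grasp; the last joint's range is limited). The gripper opens to 85 mm and grips with 20 to 120 N. Pads are 22 mm wide; open, the fingers measure 114 mm over their backs; the gripper's body (76 mm by 85 mm) begins 54 mm behind the grasp point. The pads swing forward as they close: fully open they stand 13 mm farther back than shut.
Start: joints at [1.244, 0.353, 1.633, -0, 1.155, -0.002], TCP at [199.448, 592.325, 253.281] pointing down, gripper open.
Joint ranges: [-2.63, 2.63], [-0.92, 2.1], [0.06, 2.66], [-1.3, 4.44], [0, 2.69], [-3.02, 3.02]. Speed limits (rad/s): [2.22, 2.22, 2.79, 3.14, 3.14, 3.14].

INTERFACE

Orientations are given as [roll, pitch, yaw] about the fixed x, y, z axes, in that order (R = Rz(yaw) Ry(pitch) Rx(roll)).
In Python, from rig import r, grab_frame gives the robot as it stands.
- The arm moves only by the shell command python3 -m inch 'ROWS' [FORCE]. ROWS is JSON, a list of rows, each a list of 7 numbers: the turn, a rotation vector about the tool's x, y, z as a fraction of full scale, then the shift along the tool's x, y, z as a fraction of full scale, then the closure, from 0 (fully open) to 1 (shut). In form: [[rx, ry, rz, dx, dy, dz, fingers], ...]. A call has 1 to 8 rows; each row shifts and turns the commanded pose from where the row before left it, along the tool's axes as they then stand; what a row does not reach is not made up. Full scale, the value 1, is 2.5 cm for a shift and pi rad for a turn. A row lasts 1/12 s, in which the tool goes at most 41.7 mm and 7.16 degrees, less where a joint would pass 70% of its speed; a pose out of reach is approached as far as the arm can. A call with a number of a shift or a turn outside -1 to 1 is refused whole. A call with a gripper value outside its range is refused whole. The fingers move at their own pace and stop on an object; FORCE is the grip in N (left out, the last holds). Time passes only in rows, so rows that do not move let the fingers close. It gives the time, the measured TCP pose, the force, the opening and the grip force at its end, in the units of the state.
- r.sense(): the state, without advancing time (a new reading comes with each control period).
- grab_frame(name): name is "side" or "top" or "wrist"; returns a dict with "pixels" (400x640x3 uint8, red, green, blue), "z_map" (400x640 float32, mm along the optical axis (not along the pixel's ray), 0 where there is no reading), "vertical_fov" (degrees; the focal length in pixels is half the picture's height over the tangent of half this angle, whatever the lens; pixels are square), "cx", "cy" (the principal point, pixels), "dist" ([k1, k2, p1, p2, k3] as OpenCV has them; the pictures are not rectified), "cam_to_world" (4x4, takes a point from camera to world coordinates). Camera axes: x right, y down, z forward; pixel columns grow to the right and rows downward; lengths in mm; the calibration is good to about 2 mm. A picture is of the moment at which its call begins.
- r.sign_off(): hands the job in; it is judged then, once.
The state is a dict: "clock": time; "qpos": joint angles; "qvel": joint speeds; "joint_efforts": joint torques, N m; "eef_pos": TCP position; "tcp_rot": TCP orientation; "contact_force": force on the tool from outside, world axes, zero at the start; "wrist_torque": the same for the moment, N m; "opening": opening from 0.0 (shut) to 1.0 (fully open); "grasp_force": force on a finger pad.
Only numpy, scipy, OpenCV 4.12 (cv2) and the standard library are available. Lean on these libraries where they do the work, as an engineer would, in place of code of your own. Each camera call takes 0.05 s, during which the arm holds its last target. There are 200 camera calls.

TASK

The drawer of the small stainless cabinet is held by a spring catch: push the wooden dowel through the hole in the cabinet's back to free it, and pull the drawer out to its stop. Stand every spice tin from the drawer upright on the narrow riser on top of the cabinet, centred across its width, then shut the drawer gently, fully home until the catch holds it. Leave the dowel lying inside the foil pan, and do not disturb the other things on the counter.

Things in the scene. Friction and masses are not known exactly. Their poses are not given: they have to be found in the camera images.
- cabinet: stainless countertop cabinet with one drawer, fixed, 220 mm deep (x, from -110 to +110), 230 mm wide (y), 115 mm tall; origin at the centre of its underside, z up. Its drawer front is on the -x end and slides out towards -x; the back plate is on the +x end. The front looks to the robot's left, the back to the robot's right.
- latch_hole (a point): centre of the mouth of the 24 mm square release hole, in a black 40 mm square bezel that stands 6 mm out from the cabinet's back plate, 50 mm above the counter; axes as the cabinet's, the hole runs in along -x. 18 mm deep from this point stands the catch's brass pad, 26 mm wide, from 35 to 65 mm above the counter.
- latch (a joint): turn of the spring catch behind the hole, rad: 0 at rest; 0.15 to 0.22 (pad pushed in 5 to 7 mm along -x) frees the drawer; 0.32 (pad pushed in 9 mm) is its stop; takes 2 to 8 N. It springs back to 0 when let go, and snaps over the drawer's strike again when the drawer is pushed fully home.
- drawer (a joint): how far the drawer is out, m: latched it rests at 0 to 0.004 and cannot be pulled out; fully out at its stop 0.130. When freed, a spring ejector pops it about 25 mm out and it stays there. To shut it, push it with up to about 15 N against ejector and catch right to 0, until the catch snaps.
- drawer_handle (a point): middle of the drawer's straight bar handle, which moves with the drawer: round bar 10 mm thick, 90 mm long across the drawer (along the cabinet's y), 85 mm above the counter, its centre 42 mm out from the drawer's front. The drawer inside is 194 mm wide (y) and 130 mm long (x), its floor 14 mm, its side walls 48 mm and its front 107 mm above the counter.
- riser: narrow stainless riser, fixed on the cabinet's top: a shelf strip 42 mm wide (x) and 220 mm long (y), its top 35 mm above its origin (150 mm above the counter); origin at the centre of its foot on the cabinet's top, z up.
- dowel: wooden push dowel: a square grip 24 x 24 mm, 60 mm long (x from -30 to +30), with a 14 mm round wooden rod going on to x = +120; about 45 g. Origin at the centre of the grip's underside, x towards the rod's tip, z up as it lies; its axis runs 12 mm above the underside. Lies on the counter at the start.
- dowel_tip (a point): centre of the flat end of the dowel's rod, axes as the dowel's
- dowel_end (a point): centre of the square end of the dowel's grip, axes as the dowel's
- foil_pan: open aluminium foil pan, fixed, inside 260 mm (x) by 160 mm (y), floor 3 mm thick, walls 28 mm high; origin at the centre of its underside, z up
- tin1: square spice tin, bare metal, 36 x 36 mm and 50 mm tall, about 90 g, all alike; origin at the centre of its underside, z up; absent (None) in some starts. Those present stand in the drawer, up to two rows of two, at least 25 mm clear of the drawer's side walls and 28 mm from the tin beside it.
- tin2: square spice tin, bare metal, 36 x 36 mm and 50 mm tall, about 90 g, all alike; origin at the centre of its underside, z up; absent (None) in some starts. Those present stand in the drawer, up to two rows of two, at least 25 mm clear of the drawer's side walls and 28 mm from the tin beside it.
- tin3: square spice tin, bare metal, 36 x 36 mm and 50 mm tall, about 90 g, all alike; origin at the centre of its underside, z up; absent (None) in some starts. Those present stand in the drawer, up to two rows of two, at least 25 mm clear of the drawer's side walls and 28 mm from the tin beside it.
- tin4: square spice tin, bare metal, 36 x 36 mm and 50 mm tall, about 90 g, all alike; origin at the centre of its underside, z up; absent (None) in some starts. Those present stand in the drawer, up to two rows of two, at least 25 mm clear of the drawer's side walls and 28 mm from the tin beside it.
- mug: bystander: red enamel mug, 82 mm wide, 85 mm tall; origin under its centre
- tongs: bystander: chrome tongs lying flat, 240 mm long; origin near the middle
- brush: bystander: basting brush with a wooden handle and a black silicone head, 193 mm long, lying flat; origin near the middle
- oil: bystander: oil bottle, 64 mm wide, 200 mm tall; origin under its centre
- jar: bystander: glass jar, 72 mm wide, 90 mm tall; origin under its centre

How it is judged (in metres and radians):
On the way, in this order (a step that is already met when the one before it is completed fails the run):
1. the dowel's tip, inside the hole, holds the catch back and the drawer has come free (value of joint latch above 0.1 rad and value of joint drawer above 0.008 m and x of dowel_tip in the frame of latch_hole below -0.01 m and y of dowel_tip in the frame of latch_hole between -0.012 and 0.012 m and z of dowel_tip in the frame of latch_hole between -0.012 and 0.012 m), for 0.1 s.
2. the drawer is pulled out to its stop (value of joint drawer above 0.122 m), for 0.2 s.
At the end, for the whole second after the job is handed in: every tin present stands upright (within 0.1 rad) and at rest on the riser, its centre within 12 mm of the riser's centre line and within its length; the drawer is latched shut (less than 6 mm out, catch back at rest); the dowel lies at rest with both ends inside the foil pan, below its rim (x of tin1 in the frame of riser between -0.012 and 0.012 m and y of tin1 in the frame of riser between -0.105 and 0.105 m and z of tin1 in the frame of riser between 0.031 and 0.04 m and angle between each of tin1, tin2, tin3, tin4's own z axis and vertical below 0.1 rad and linear speed of each of tin1, tin2, tin3, tin4, dowel below 0.02 m/s and x of tin2 in the frame of riser between -0.012 and 0.012 m and y of tin2 in the frame of riser between -0.105 and 0.105 m and z of tin2 in the frame of riser between 0.031 and 0.04 m and x of tin3 in the frame of riser between -0.012 and 0.012 m and y of tin3 in the frame of riser between -0.105 and 0.105 m and z of tin3 in the frame of riser between 0.031 and 0.04 m and x of tin4 in the frame of riser between -0.012 and 0.012 m and y of tin4 in the frame of riser between -0.105 and 0.105 m and z of tin4 in the frame of riser between 0.031 and 0.04 m and value of joint drawer below 0.006 m and value of joint latch below 0.1 rad and x of dowel_tip in the frame of foil_pan between -0.132 and 0.132 m and y of dowel_tip in the frame of foil_pan between -0.082 and 0.082 m and z of dowel_tip in the frame of foil_pan between 0 and 0.03 m and x of dowel_end in the frame of foil_pan between -0.132 and 0.132 m and y of dowel_end in the frame of foil_pan between -0.082 and 0.082 m and z of dowel_end in the frame of foil_pan between 0 and 0.03 m); the robot touches nothing.
It fails at once if a bystander is moved more than 4 cm (distance of any of mug, tongs, brush, oil, jar from where it was at the start of the episode above 0.04 m).
It fails at once if the drawer is slammed (pushed in faster than 0.4 m/s) (velocity of joint drawer below -0.4 m/s).
Of tin1, tin2, tin3, tin4 only 2 to 4 are there at a start; the rules pass over those that are not, and their reading is None.
At some moment in a run one of dowel may be knocked a few centimetres aside while the robot is not near it.
It also fails if it takes over 208 s, if anything falls off the work surface, if the arm or the gripper's body presses on something with over 40 N, if the wrist force passes 120 N, or if a joint passes its speed limit or range.

## Working session

There is one attempt and no reset: what is moved stays moved. The work goes in short steps, Python scripts to look and compute and a shell command to move; the robot and the scene stay as the last step left them, time stands still between calls to the robot, and variables do not carry over. Pictures are saved under pics/ and viewed, at most 14 in all, crops included, and the job is handed in when it is done.

```bash
ls; mkdir -p pics
cat > h.py <<'E'
import numpy as np, cv2, pickle
from rig import r, grab_frame
def K(f):
    h=f["pixels"].shape[0]; F=h/2/np.tan(np.radians(f["vertical_fov"])/2)
    return np.array([[F,0,f["cx"]],[0,F,f["cy"]],[0,0,1]])
def ray(f,uv):
    p=cv2.undistortPoints(np.array(uv,float).reshape(-1,1,2),K(f),np.array(f["dist"],float))[:,0]
    T=np.array(f["cam_to_world"]); d=np.c_[p,np.ones(len(p))]@T[:3,:3].T
    return T[:3,3],d
def onz(f,uv,z):
    o,d=ray(f,uv); return o+d*((z-o[2])/d[:,2])[:,None]
def dep(f,uv):
    o,d=ray(f,uv); uv=np.array(uv,int).reshape(-1,2); return o+d*f["z_map"][uv[:,1],uv[:,0]][:,None]
def cloud(f):
    h,w=f["z_map"].shape; g=np.stack(np.meshgrid(np.arange(w),np.arange(h)),-1).reshape(-1,2)
    return dep(f,g).reshape(h,w,3)
def save(f,n): cv2.imwrite(f"pics/{n}.png",f["pixels"][:,:,::-1])
E
python3 - <<'E'
from h import *
for n in("side","top"):
    f=grab_frame(n); save(f,n+"0"); pickle.dump(f,open(n+".pkl","wb")); print(n,np.round(f["cam_to_world"],2).tolist(),f["vertical_fov"],f["dist"])
print(r.sense())
E
```

```text
pics
side [[1.0, -0.04, 0.04, 548.66], [-0.06, -0.61, 0.79, -1258.17], [-0.01, -0.79, -0.62, 1119.18], [0.0, 0.0, 0.0, 1.0]] 46.47663372159971 [-0.09187206  0.          0.          0.          0.        ]
top [[-0.01, -0.99, 0.1, 504.53], [-1.0, 0.01, -0.02, 59.11], [0.01, -0.1, -0.99, 1194.27], [0.0, 0.0, 0.0, 1.0]] 56.225264433744385 [-0.01489974  0.          0.          0.          0.        ]
{'clock': 0.1, 'qpos': array([ 1.24360418e+00,  3.53596012e-01,  1.63403526e+00,  9.84174603e-06,
        1.15523102e+00, -2.41410294e-03]), 'qvel': array([ 3.06025304e-04, -2.99470664e-03, -2.44644185e-03, -1.99028003e-03,
        4.06389433e-05,  1.53924132e-03]), 'joint_efforts': array([ 1.23887618e-03, -6.06353688e+01, -3.42821968e+01,  1.90811475e-04,
        4.01649449e-03, -5.73163993e-05]), 'eef_pos': array([199.31467474, 591.9485237 , 252.63654028]), 'tcp_rot': array([-3.14032304e+00, -1.20640502e-05,  2.81681063e+00]), 'contact_force': array([ 0.36453903, -0.14674036, -0.26537697]), 'wrist_torque': array([-0.04872565, -0.01373908, -0.01416354]), 'grasp_force': 0.0, 'opening': 1.0026863615185875}
```

View pics/side0.png

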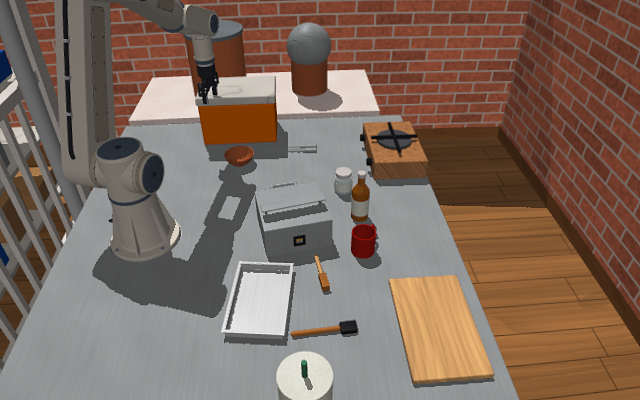

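View pics/top0.png

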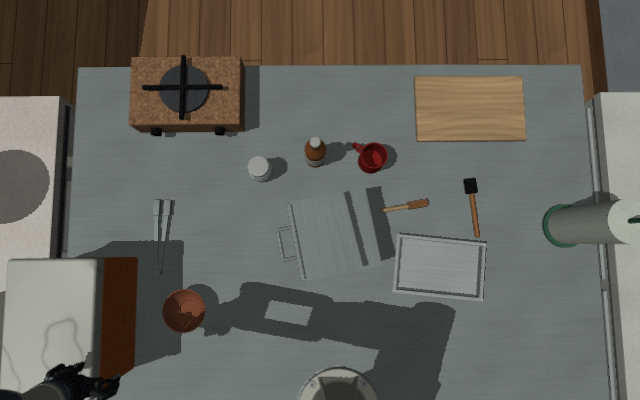

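The side view shows the black bezel at about (299,240), the dowel at (320,272), the pan at (260,300) and the brush at (325,330). In the top view the cabinet is around (335,235), its handle at (285,243), and the dowel at (405,206) has its grip at (420,203). The pan is at (440,266).

```bash
python3 - <<'E'
from h import *
t=pickle.load(open("top.pkl","rb")); s=pickle.load(open("side.pkl","rb"))
c=cloud(t); cs=cloud(s)
# riser & cabinet top by height from depth
reg=np.zeros(c.shape[:2],bool); reg[170:300,265:395]=True
for nm,lo,hi in(("riser",142,160),("cabtop",108,122),("handle",70,98)):
    m=reg&(c[...,2]>lo)&(c[...,2]<hi)
    n,l,st,ce=cv2.connectedComponentsWithStats(m.astype(np.uint8))
    for i in range(1,n):
        if st[i,4]<25: continue
        P=c[l==i]; rc=cv2.minAreaRect(P[:,:2].astype(np.float32)); print(nm,st[i],np.round(P[:,2].mean(),1),np.round(rc[0]),np.round(rc[1]),round(rc[2],1))
# dowel colour
def dow(f,cl,box,tag):
    hsv=cv2.cvtColor(f["pixels"],cv2.COLOR_RGB2HSV); m=(hsv[...,0]<20)&(hsv[...,1]>110)&(hsv[...,2]>60)
    z=np.zeros_like(m); x0,y0,x1,y1=box; z[y0:y1,x0:x1]=m[y0:y1,x0:x1]
    ys,xs=np.nonzero(z); P=onz(f,np.c_[xs,ys],12.)[:,:2]; rc=cv2.minAreaRect(P.astype(np.float32))
    d=cl[z]; print(tag,len(xs),np.round(rc[0],1),np.round(rc[1],1),round(rc[2],1),"zmax",np.round(np.percentile(d[:,2],[50,95]),1))
    pc=P-P.mean(0); u=np.linalg.svd(pc,full_matrices=False)[2][0]; q=pc@u; print(P.mean(0),u,q.min(),q.max())
dow(t,c,(378,192,435,218),"dowel top"); dow(s,cs,(308,252,335,295),"dowel side")
# pan
b=np.array([[398,234],[487,241],[484,299],[393,293]]); print("pan",np.round(onz(t,b,28.)).tolist())
# bezel
g=s["pixels"].astype(int).sum(2); z=np.zeros(g.shape,bool); z[230:250,288:312]=g[230:250,288:312]<150
ys,xs=np.nonzero(z); print("bezel",xs.min(),xs.max(),ys.min(),ys.max(),np.round(np.median(cs[z],0)), np.round(onz(s,[[xs.mean(),ys.mean()]],50.)))
E
python3 - <<'E'
import cv2
a=cv2.imread("pics/side0.png")[175:345,215:400]; b=cv2.imread("pics/top0.png")[130:310,260:500]
cv2.imwrite("pics/c1.png",cv2.resize(a,None,fx=3.4,fy=3.4,interpolation=2)[:590])
E
```

```text
riser [ 330  192   34   80 1185] 148.7 [539. -23.] [220.  42.] 13.5
cabtop [ 344  187   38   83 1618] 113.8 [548. -72.] [230.  69.] 9.9
cabtop [ 291  194   58   87 3256] 113.7 [524.  54.] [232. 126.] 11.7
handle [276 226  22  36 200] 87.7 [507. 148.] [100.  46.] 10.6
dowel top 136 [ 626.2 -264.1] [22.5 60.5] 10.5 zmax [22.6 26.8]
[ 626.28793698 -264.04717601] [-0.16547522  0.98621395] -30.35164526907523 30.30884960054442
dowel side 214 [ 619.3 -221.2] [ 26.  164.1] 8.3 zmax [19.2 25.9]
[ 620.90317178 -238.05832354] [ 0.1470393  -0.98913065] -98.95961692073914 65.11251187198023
pan [[530.0, -195.0, 28.0], [504.0, -474.0, 28.0], [327.0, -454.0, 28.0], [350.0, -173.0, 28.0]]
bezel 293 305 235 245 [ 554. -110.   49.] [[ 554. -109.   50.]]
```

View pics/c1.png

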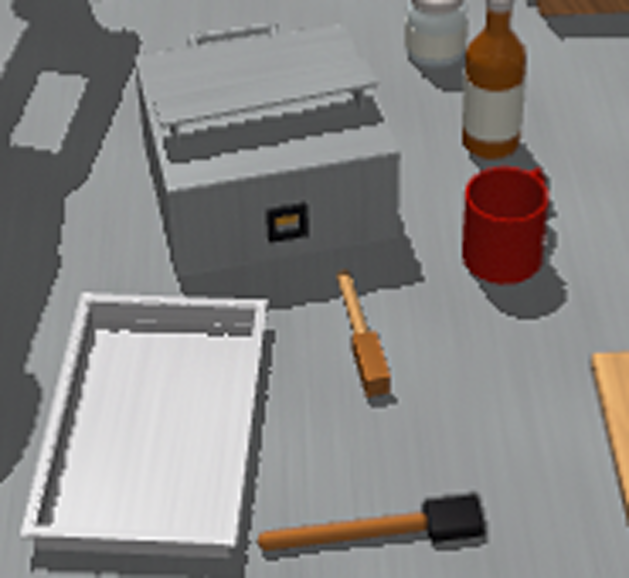

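The zoomed view shows the bezel with the brass pad in its hole at crop (288,222), and the dowel lying with its tip towards the back plate. The gripper needs to turn to line up with the cabinet before moving above the dowel.

```bash
cat >> h.py <<'E'
from scipy.spatial.transform import Rotation as Ro
def go(p,yaw=None):
    s=r.sense(); R=Ro.from_euler("xyz",s["tcp_rot"]).as_matrix(); d=R.T@(np.array(p)-s["eef_pos"])
    print("at",np.round(s["eef_pos"],1),"rpy",np.round(s["tcp_rot"],3),"tool shift /25:",np.round(d/25,3), "" if yaw is None else "rz/pi: %.4f"%((s["tcp_rot"][2]-yaw)/np.pi),"F",np.round(s["contact_force"],1),"open",round(float(s["opening"]),3))
E
python3 -m inch '[[0,0,0.038,0,0,0,0],[0,0,0.038,0,0,0,0],[0,0,0.038,0,0,0,0],[0,0,0.038,0,0,0,0],[0,0,0.038,0,0,0,0],[0,0,0.038,0,0,0,0],[0,0,0.038,0,0,0,0],[0,0,0.038,0,0,0,0]]' 40
python3 -m inch '[[0,0,0.033,0,0,0,0],[0,0,0,-0.5,0.15,0,0],[0,0,0,-0.9,0.26,0,0],[0,0,0,-0.9,0.26,0,0],[0,0,0,-0.9,0.26,0,0],[0,0,0,-0.9,0.26,0,0],[0,0,0,-0.9,0.26,0,0],[0,0,0,-0.9,0.26,0,0]]'
python3 -c "
from h import *; go([626,-264,250],1.75)"
```

```text
clock: 0.77
eef_pos: [199.4, 592.1, 252.9]
tcp_rot: [-3.141, 0.001, 1.856]
contact_force: [0.7, -0.6, 0.3]
opening: 1.004
grasp_force: 0.0
clock: 1.43
eef_pos: [269.3, 453.3, 253.0]
tcp_rot: [-3.141, 0.001, 1.762]
contact_force: [0.6, 0.7, 0.4]
opening: 0.997
grasp_force: 0.0
at [269.3 453.3 253. ] rpy [-3.141e+00  1.000e-03  1.762e+00] tool shift /25: [-30.88    8.561   0.139] rz/pi: 0.0038 F [0.6 0.7 0.4] open 0.997
```

```bash
for i in 1 2 3; do python3 -m inch '[[0,0,0,-0.96,0.27,0,0],[0,0,0,-0.96,0.27,0,0],[0,0,0,-0.96,0.27,0,0],[0,0,0,-0.96,0.27,0,0],[0,0,0,-0.96,0.27,0,0],[0,0,0,-0.96,0.27,0,0],[0,0,0,-0.96,0.27,0,0],[0,0,0,-0.96,0.27,0,0]]'|sed -n 2,4p; done
python3 -m inch '[[0,0,0,-0.96,0.27,0,0],[0,0,0,-0.96,0.27,0,0],[0,0,0,-0.96,0.27,0,0],[0,0,0,-0.96,0.27,0,0],[0,0,0,-0.5,0.2,0,0],[0,0,0,0,0,0,0]]'
python3 - <<'E'
from h import *
go([626,-264,250],1.75)
f=grab_frame("wrist"); save(f,"w1"); pickle.dump(f,open("w1.pkl","wb")); print(np.round(f["cam_to_world"],2).tolist(),f["vertical_fov"])
E
```

```text
eef_pos: [357.7, 274.8, 253.1]
tcp_rot: [-3.141, 0.0, 1.762]
contact_force: [-0.4, 0.2, 0.2]
eef_pos: [446.2, 96.3, 253.1]
tcp_rot: [-3.141, 0.0, 1.762]
contact_force: [0.5, 0.1, -0.3]
eef_pos: [534.8, -82.1, 253.0]
tcp_rot: [-3.141, -0.0, 1.761]
contact_force: [0.1, 0.6, 0.8]
clock: 3.93
eef_pos: [587.4, -183.4, 252.9]
tcp_rot: [3.142, 0.001, 1.758]
contact_force: [-0.3, -0.1, 0.3]
opening: 1.002
grasp_force: 0.0
at [ 587.4 -183.4  252.9] rpy [3.142e+00 1.000e-03 1.758e+00] tool shift /25: [-3.457  0.916  0.12 ] rz/pi: 0.0026 F [-0.3 -0.1  0.3] open 1.002
[[0.98, 0.18, 0.06, 573.25], [0.19, -0.93, -0.31, -105.08], [0.0, 0.31, -0.95, 374.62], [0.0, 0.0, 0.0, 1.0]] 69.14507600420517
```

View pics/w1.png

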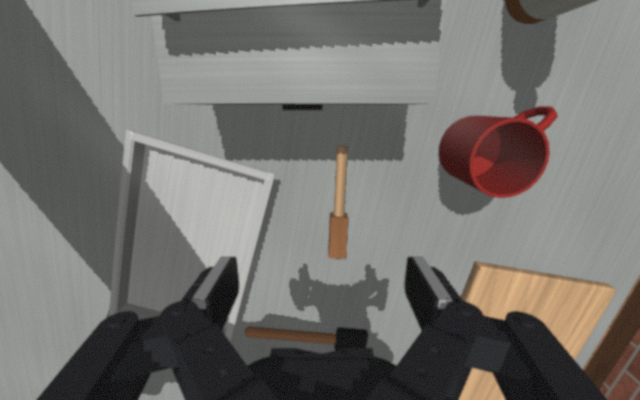

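The wrist view shows the dowel tip at (342,148), the end of its grip at (338,258), and the bezel top at (302,106). The cabinet's back top edge runs from (163,103) to (438,104), and the riser edge is along row 8.

Run:
```python
from h import *
f=pickle.load(open("w1.pkl","rb")); c=cloud(f); p=f["pixels"]
hsv=cv2.cvtColor(p,cv2.COLOR_RGB2HSV); m=np.zeros(hsv.shape[:2],bool); m[140:262,322:355]=((hsv[...,0]<20)&(hsv[...,1]>90))[140:262,322:355]
ys,xs=np.nonzero(m); print("rows",ys.min(),ys.max(),"grip width",[(y,xs[ys==y].min(),xs[ys==y].max()) for y in(150,170,190,205,216,225,240,255) if (ys==y).any()])
rod=[((xs[ys==y].min()+xs[ys==y].max())/2,y) for y in range(152,208,4)]
A=onz(f,rod,12.); u=A[0]-A[-1]; print("rod dir yaw",np.arctan2(u[1],u[0]),A[0],A[-1])
gr=[((xs[ys==y].min()+xs[ys==y].max())/2,y) for y in range(218,256,4)]
B=onz(f,gr,24.); u=B[0]-B[-1]; print("grip yaw",np.arctan2(u[1],u[0]),B.mean(0), "depth z",np.median(c[225:250,335:342,2]))
print("tip",onz(f,[[342,147]],12.),"grip top end/start",onz(f,[[338,257],[339,213]],24.))
# back edge of cab top via depth
P=[]
for x in range(175,430,10):
    col=c[60:125,x,2]; k=np.nonzero(abs(col-115)<6)[0]; P.append((x,60+k.max()))
P=np.array(P); print(P[::8].tolist()); E=onz(f,P,115.); q=np.polyfit(E[:,0],E[:,1],1); print("back edge slope yaw",np.arctan(q[0]),"mid",onz(f,[[163,104],[438,104]],115.))
g=p.astype(int).sum(2); z=np.zeros(g.shape,bool); z[98:116,275:330]=g[98:116,275:330]<110
ys,xs=np.nonzero(z); print("bezel",xs.min(),xs.max(),ys.min(),ys.max(),onz(f,[[xs.min(),ys.max()],[xs.max(),ys.max()]],70.), np.median(c[z],0))
```

```text
rows 147 257 grip width [(150, np.int64(338), np.int64(345)), (170, np.int64(337), np.int64(344)), (190, np.int64(336), np.int64(343)), (205, np.int64(335), np.int64(342)), (216, np.int64(331), np.int64(346)), (225, np.int64(330), np.int64(346)), (240, np.int64(330), np.int64(346)), (255, np.int64(329), np.int64(345))]
rod dir yaw 1.7319412717721592 [ 608.18518874 -152.46432475   12.        ] [ 619.14834903 -219.90733143   12.        ]
grip yaw 1.7387249138948617 [ 625.22556497 -260.32507206   24.        ] depth z 25.07062261306953
tip [[ 607.51107838 -146.29978811   12.        ]] grip top end/start [[ 631.90645771 -290.58212082   24.        ]
 [ 620.14174238 -228.06651364   24.        ]]
[[175, 103], [255, 102], [335, 103], [415, 103]]
back edge slope yaw 0.18214427582240925 mid [[ 439.74345974 -127.05866307  115.        ]
 [ 670.75047353  -83.39331814  115.        ]]
bezel 283 321 105 108 [[ 535.92713238 -112.77409573   70.        ]
 [ 573.3178691  -105.70034708   70.        ]] [ 554.78063003 -107.74743887   71.34171184]
```

```bash
python3 -m inch '[[0,0,0,-0.83,0.23,0,0.2],[0,0,0,-0.83,0.23,0.9,0.2],[0,0,0,-0.83,0.23,0.9,0.2],[0,0,0,-0.83,0.23,0.9,0.2],[0,0,0,0,0,0.95,0.2],[0,0,0,0,0,0.95,0.2],[0,0,0,0,0,0.95,0.2],[0,0,0,0,0,0.95,0.2]]' 60 | sed -n 2,4p
python3 -m inch '[[0,0,0,0,0,0.9,0.2],[0,0,0,0,0,0.9,0.2],[0,0,0,0,0,0.9,0.2],[0,0,0,0,0,0,0.2]]'
python3 -c "
from h import *; go([625.5,-260.5,27],1.758)"
```

```text
eef_pos: [624.2, -256.9, 89.7]
tcp_rot: [-3.141, -0.001, 1.76]
contact_force: [-0.2, -0.3, -0.9]
clock: 4.98
eef_pos: [621.6, -255.7, 19.1]
tcp_rot: [-3.135, -0.004, 1.76]
contact_force: [-1.8, 0.2, -0.1]
opening: 0.8
grasp_force: 0.0
at [ 621.6 -255.7   19.1] rpy [-3.135 -0.004  1.76 ] tool shift /25: [-0.215  0.117 -0.318] rz/pi: 0.0006 F [-1.8  0.2 -0.1] open 0.8
```

```bash
python3 -m inch '[[0,0,0,0,0,-0.32,0.2],[0,0,0,-0.2,0.1,0,0.2],[0,0,0,0,0,0,0.2]]'; python3 -m inch '[[0,0,0,0,0,0,1],[0,0,0,0,0,0,1],[0,0,0,0,0,0,1],[0,0,0,0,0,0,1],[0,0,0,0,0,0,1],[0,0,0,0,0,0,1],[0,0,0,0,0,0,1]]' 60
```

```text
clock: 5.23
eef_pos: [630.7, -263.8, 34.3]
tcp_rot: [3.138, 0.003, 1.759]
contact_force: [-0.6, -0.7, 0.8]
opening: 0.801
grasp_force: 0.0
clock: 5.82
eef_pos: [628.8, -263.0, 32.1]
tcp_rot: [3.141, 0.001, 1.758]
contact_force: [0.1, -0.2, 5.7]
opening: 0.263
grasp_force: 59.9
```

```bash
python3 -m inch '[[0,0,0,0,0,-0.5,1],[0,0,0,0,0,-0.5,1],[0,0,0,0,0,-0.52,1],[0,0,0,0.2,-0.6,0,1],[0,0,0,0.2,-0.6,0,1],[0,0,0,0.2,-0.58,0,1],[0,0,0,0,0,0,1],[0,0,0,0,0,0,1]]'
python3 - <<'E'
from h import *
for n in("wrist","side"):
    f=grab_frame(n); save(f,n+"2"); pickle.dump(f,open(n+"2.pkl","wb"))
s=pickle.load(open("side2.pkl","rb"))["pixels"][170:300,240:400]
w=pickle.load(open("wrist2.pkl","rb"))["pixels"]
cv2.imwrite("pics/c2.png",cv2.vconcat([cv2.resize(w[:260],(640,260)),cv2.resize(s,None,fx=2.6,fy=2.6)[:, :640] if 0 else cv2.copyMakeBorder(cv2.resize(s,None,fx=2.6,fy=2.6),0,0,0,640-416,cv2.BORDER_CONSTANT)])[:,:,::-1])
E
```

```text
clock: 6.48
eef_pos: [582.1, -256.5, 70.6]
tcp_rot: [3.141, 0.001, 1.758]
contact_force: [0.2, -0.8, -1.4]
opening: 0.264
grasp_force: 59.0
```

View pics/c2.png

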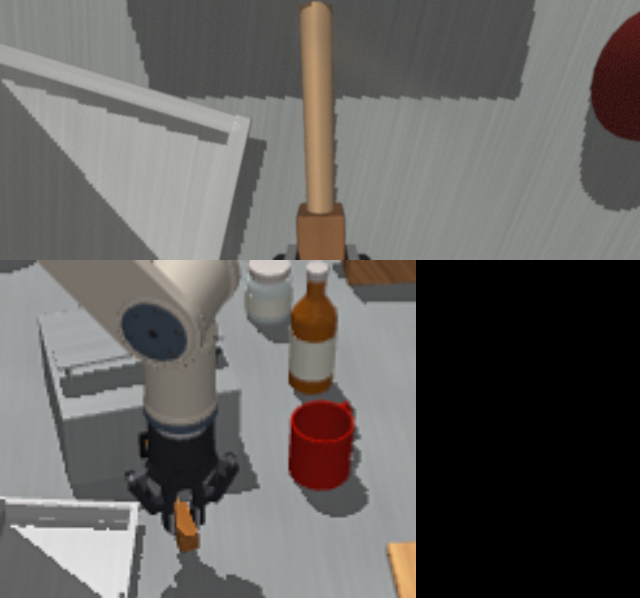

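The wrist view shows the rod running straight up, with its tip at (315,3) and the start of the grip at (320,207). The hole is just out of frame, so I'll check the rod's level and aim with depth.

Run:
```python
from h import *
f=pickle.load(open("wrist2.pkl","rb")); c=cloud(f)
hsv=cv2.cvtColor(f["pixels"],cv2.COLOR_RGB2HSV); H=(hsv[...,0]<20)&(hsv[...,1]>90)
for y in(8,20,60,110,160,190,215,240):
    x=np.nonzero(H[y,280:360])[0]+280; mid=(x.min()+x.max())//2; P=c[y,mid]
    zt=np.median(c[y-2:y+3,mid-1:mid+2,2]); r_=onz(f,[[(x.min()+x.max())/2,y]],50.+ (0 if y<200 else 12))[0]
    print(y,x.min(),x.max(),"topz",round(zt,1),"axis xy",np.round(r_[:2],1))
h=np.array([554.6,-109]); X=np.array([.185,-.983]);Y=np.array([.983,.185])
for y in(8,190):
    x=np.nonzero(H[y,280:360])[0]+280; q=onz(f,[[(x.min()+x.max())/2,y]],50.)[0][:2]-h; print("cab rel",q@X,q@Y)
```

```text
8 303 327 topz 58.3 axis xy [ 557.9 -138.7]
20 302 328 topz 58.2 axis xy [ 558.7 -143.2]
60 302 330 topz 58.2 axis xy [ 562.  -158.7]
110 305 331 topz 58.3 axis xy [ 566.8 -179.7]
160 306 331 topz 58.5 axis xy [ 571.4 -202.8]
190 308 332 topz 58.6 axis xy [ 575.  -217.8]
215 298 342 topz 61.0 axis xy [ 576.7 -226.6]
240 298 343 topz 63.6 axis xy [ 579.3 -239.6]
cab rel 29.810225032769658 -2.2469421609176004
cab rel 110.66841443979902 -0.10242535699051335
```

```bash
python3 -m inch '[[0,0,0,0.3,0.06,0,1],[0,0,0,0.4,0,0,1],[0,0,0,0.4,0,0,1],[0,0,0,0.4,0,0,1],[0,0,0,0.1,0,0,1],[0,0,0,0,0,0,1]]'; python3 -m inch '[[0,0,0,0.1,0,0,1],[0,0,0,0.1,0,0,1],[0,0,0,0.1,0,0,1],[0,0,0,0.1,0,0,1],[0,0,0,0,0,0,1],[0,0,0,0,0,0,1]]';python3 -c "
from h import *; go([582.1,-256.5,70.6],1.758)"
```

```text
clock: 7.08
eef_pos: [575.7, -215.4, 69.2]
tcp_rot: [-3.141, -0.0, 1.76]
contact_force: [1.0, -0.1, -1.4]
opening: 0.264
grasp_force: 59.0
clock: 7.58
eef_pos: [574.5, -207.4, 69.4]
tcp_rot: [3.141, 0.001, 1.758]
contact_force: [1.3, -3.6, -1.0]
opening: 0.266
grasp_force: 58.8
at [ 574.5 -207.4   69.4] rpy [3.141e+00 1.000e-03 1.758e+00] tool shift /25: [-1.987 -0.065 -0.046] rz/pi: -0.0001 F [ 1.3 -3.6 -1. ] open 0.266
```

```bash
python3 -m inch '[[0,0,0,0.08,0,0,1],[0,0,0,0.08,0,0,1],[0,0,0,0.06,0,0,1],[0,0,0,0,0,0,1],[0,0,0,0,0,0,1],[0,0,0,0,0,0,1]]';python3 - <<'E'
from h import *
go([582.1,-256.5,70.6],1.758)
f=grab_frame("top"); t=pickle.load(open("top.pkl","rb"))
for n,a in(("old",t),("new",f)):
    c=cloud(a); reg=np.zeros(c.shape[:2],bool); reg[170:300,235:330]=True
    m=reg&(c[...,2]>70)&(c[...,2]<98); print(n,np.round(np.percentile(c[m][:,1],[50,90,98]),1),m.sum())
save(f,"top3")
E
```

```text
clock: 8.08
eef_pos: [573.8, -202.7, 69.7]
tcp_rot: [3.14, 0.002, 1.759]
contact_force: [1.0, -9.0, -2.2]
opening: 0.266
grasp_force: 58.9
at [ 573.8 -202.7   69.7] rpy [3.140e+00 2.000e-03 1.759e+00] tool shift /25: [-2.177 -0.077 -0.032] rz/pi: 0.0002 F [ 1.  -9.  -2.2] open 0.266
old [164.3 238.  252.9] 343
new [190.  237.9 252.4] 356
```

The handle moved 25 mm, so the drawer is free. Next I withdraw the dowel and take it to the pan.

```bash
python3 -m inch '[[0,0,0,-0.5,0,0,1],[0,0,0,-0.8,0,0,1],[0,0,0,-0.8,0,0,1],[0,0,0,-0.5,0,-0.5,1],[0,0,0,-0.3,-0.5,-0.7,1],[0,0,0,-0.3,-0.8,-0.4,1],[0,0,0,-0.3,-0.8,0,1],[0,0,0,-0.3,-0.8,0,1]]'|sed -n 2,3p
python3 -m inch '[[0,0,0,-0.4,-0.8,0,1],[0,0,0,-0.4,-0.8,0,1],[0,0,0,-0.4,-0.8,0,1],[0,0,0.028,-0.3,-0.8,0,1],[0,0,0.028,0,0,0,1],[0,0,0.028,0,0,0,1],[0,0,0,0,0,0,1],[0,0,0,0,0,0,1]]'
python3 - <<'E'
from h import *
go([424,-369,38],1.495)
f=grab_frame("wrist"); save(f,"w3")
print(onz(f,[[320,200]],3.))
E
```

```text
eef_pos: [518.8, -308.7, 109.8]
tcp_rot: [3.141, -0.001, 1.758]
clock: 9.47
eef_pos: [447.6, -359.9, 109.1]
tcp_rot: [-3.141, -0.001, 1.497]
contact_force: [0.3, 0.0, -1.4]
opening: 0.264
grasp_force: 59.0
at [ 447.6 -359.9  109.1] rpy [-3.141e+00 -1.000e-03  1.497e+00] tool shift /25: [-0.435 -0.912  2.846] rz/pi: 0.0005 F [ 0.3  0.  -1.4] open 0.264
[[ 447.91677396 -352.75370642    3.        ]]
```

View pics/w3.png

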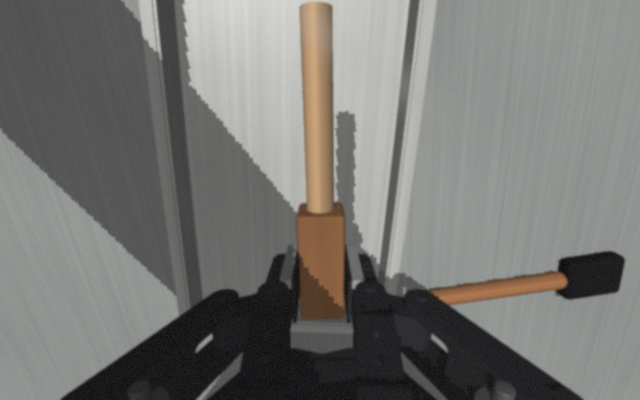

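The dowel is lined up with the pan, whose inner walls are at columns of about 185 and 395. It needs to shift left about 23 mm and be lowered. The brush end, at (435,297), stays clear.

```bash
python3 -m inch '[[0,0,0,-0.22,-0.46,0,1],[0,0,0,-0.22,-0.46,0.5,1],[0,0,0,0,0,0.8,1],[0,0,0,0,0,0.8,1],[0,0,0,0,0,0.5,1],[0,0,0,0,0,0.2,1],[0,0,0,0,0,0,1],[0,0,0,0,0,0,1]]'; python3 -m inch '[[0,0,0,0,0,0.06,1],[0,0,0,0,0,0,0.5],[0,0,0,0,0,0,0.5],[0,0,0,0,0,0,0.5],[0,0,0,0,0,0,0.5]]'; python3 -m inch '[[0,0,0,0,0,-0.4,0.5],[0,0,0,0,0,-0.8,0.5],[0,0,0,0,0,-0.9,0.5],[0,0,0,0,0,-0.9,0.5],[0,0,0,0,0,-0.9,0.5],[0,0,0,0,0,-0.9,0.5],[0,0,0,0,0,-0.9,0.5],[0,0,0,0,0,-0.9,0.5]]'
python3 - <<'E'
from h import *
go([507,173,150],1.757)
f=grab_frame("wrist"); save(f,"w4")
f=grab_frame("top"); save(f,"t4"); pickle.dump(f,open("t4.pkl","wb"));c=cloud(f)
reg=np.zeros(c.shape[:2],bool); reg[170:300,235:310]=True
m=reg&(c[...,2]>70)&(c[...,2]<98); n,l,st,ce=cv2.connectedComponentsWithStats(m.astype(np.uint8))
for i in range(1,n):
    if st[i,4]>20: P=c[l==i]; print(st[i],np.round(P.min(0)),np.round(P.max(0)),np.round(np.median(P,0)))
a=f["pixels"]; cv2.imwrite("pics/c4.png",cv2.resize(np.vstack([a[180:320,235:500]]),None,fx=3,fy=3)[:,:,::-1])
E
```

```text
clock: 10.18
eef_pos: [424.2, -369.4, 39.5]
tcp_rot: [-3.142, -0.0, 1.495]
contact_force: [-0.8, 0.0, -0.4]
opening: 0.262
grasp_force: 59.0
clock: 10.6
eef_pos: [424.3, -369.4, 38.2]
tcp_rot: [3.141, 0.0, 1.494]
contact_force: [0.0, -0.7, 1.3]
opening: 0.501
grasp_force: 0.0
clock: 11.27
eef_pos: [423.9, -369.1, 204.8]
tcp_rot: [3.141, 0.0, 1.494]
contact_force: [0.2, -0.8, -0.3]
opening: 0.498
grasp_force: 0.0
at [ 423.9 -369.1  204.8] rpy [3.141 0.    1.494] tool shift /25: [21.877  1.654  2.185] rz/pi: -0.0836 F [ 0.2 -0.8 -0.3] open 0.498
[249 170  20   8 110] [707. 203.  70.] [727. 259.  93.] [719. 230.  88.]
[268 227  21  36 196] [452. 144.  81.] [555. 203.  94.] [499. 185.  88.]
```

View pics/c4.png

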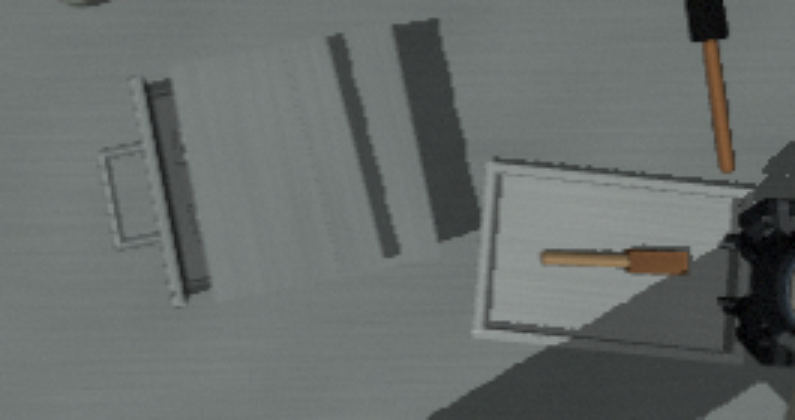

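The dowel lies in the pan, with its tip at crop (543,257) and its end at (687,262). The drawer is about 25 mm out, and its handle bar runs from crop (102,155) to (120,247). I'll go above the handle.

```bash
python3 -m inch '[[0,0,-0.028,0,0,-0.3,0.5],[0,0,-0.028,0,0,-0.3,0.5],[0,0,-0.028,0,0,0,0.5],[0,0,0,0.5,0.2,0,0.5],[0,0,0,0.9,0.3,0,0.5],[0,0,0,0.9,0.3,0,0.5],[0,0,0,0.9,0.3,0,0.5],[0,0,0,0.9,0.3,0,0.5]]'|sed -n 2,3p
python3 -m inch '[[0,0,0,0.95,0.32,0,0.5],[0,0,0,0.95,0.32,0,0.5],[0,0,0,0.95,0.32,0,0.5],[0,0,0,0.95,0.32,0,0.5],[0,0,0,0.95,0.32,0,0.5],[0,0,0,0.95,0.32,0,0.5],[0,0,0,0.95,0.32,0,0.5],[0,0,0,0.95,0.32,0,0.5]]'|sed -n 2,3p
python3 -m inch '[[0,0,0,0.95,0.32,0,0.6],[0,0,0,0.95,0.32,0,0.6],[0,0,0,0.95,0.32,0,0.6],[0,0,0,0.95,0.32,0,0.6],[0,0,0,0.95,0.32,0,0.6],[0,0,0,0.95,0.32,0,0.6],[0,0,0,0.95,0.32,0,0.6],[0,0,0,0.9,0.32,0,0.6]]'|sed -n 2,3p
python3 -m inch '[[0,0,0,0.4,0.1,0,0.6],[0,0,0,0,0,0,0.6],[0,0,0,0,0,0,0.6]]'
python3 - <<'E'
from h import *
t=pickle.load(open("t4.pkl","rb")); print("bar top view",onz(t,[[269,232],[275,262]],90.).round(1).tolist())
go([500.4,179,85],1.757)
f=grab_frame("wrist"); save(f,"w5"); pickle.dump(f,open("w5.pkl","wb"))
E
```

```text
eef_pos: [438.8, -260.1, 217.3]
tcp_rot: [-3.141, -0.001, 1.755]
eef_pos: [466.1, -61.6, 217.4]
tcp_rot: [-3.141, -0.0, 1.756]
eef_pos: [493.6, 135.7, 217.4]
tcp_rot: [-3.141, -0.0, 1.756]
clock: 13.62
eef_pos: [494.4, 144.3, 217.4]
tcp_rot: [-3.14, 0.0, 1.759]
contact_force: [-1.5, -0.9, -0.5]
opening: 0.4
grasp_force: 0.0
bar top view [[540.1, 198.9, 90.0], [452.5, 181.5, 90.0]]
at [494.4 144.3 217.4] rpy [-3.14   0.     1.759] tool shift /25: [1.321 0.501 5.294] rz/pi: 0.0005 F [-1.5 -0.9 -0.5] open 0.4
```

View pics/w5.png

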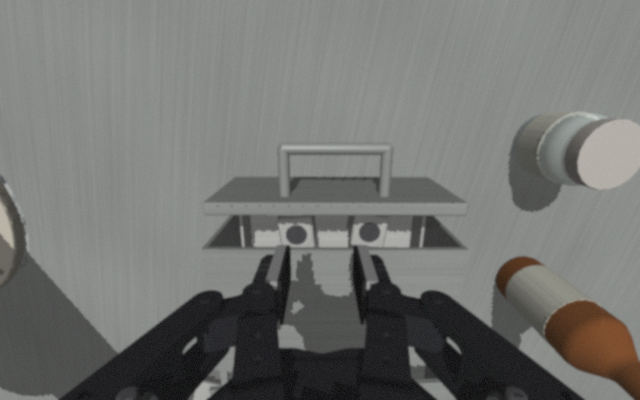

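The wrist view shows the handle bar from (279,149) to (391,149). Tin tops with dark lids are visible in the gap at (296,234) and (370,232).

Run:
```python
from h import *
f=pickle.load(open("w5.pkl","rb")); c=cloud(f)
print("bar z",np.median(c[147:152,300:370,2])); A=onz(f,[[279,149],[335,149],[391,149]],88.); print(A.round(1)); u=A[2]-A[0]; print("yaw",np.arctan2(-u[0],u[1])%np.pi, np.arctan2(u[1],u[0]))
go([A[1][0],A[1][1],90],1.757)
B=onz(f,[[204,210],[466,210]],107.); print("front edge outer/inner",B.round(1), c[232,[296,370]].round(1))
```

```text
bar z 91.06318052629132
[[450.9 182.2  88. ]
 [498.2 191.2  88. ]
 [545.6 200.3  88. ]]
yaw 1.7596375674572675 0.18884124066237098
at [494.5 143.7 217.5] rpy [-3.141  0.     1.758] tool shift /25: [1.843 0.505 5.097] rz/pi: 0.0003 F [-0.4  0.  -0.9] open 0.397
front edge outer/inner [[397.6 122.2 107. ]
 [617.3 164.1 107. ]] [[477.6  97.9  65.2]
 [552.3 112.1  65.1]]
```

```bash
python3 -m inch '[[0,0,0,0.46,0.25,0,1],[0,0,0,0.46,0.25,0,1],[0,0,0,0,0,0.8,1],[0,0,0,0,0,0.8,1],[0,0,0,0,0,0.8,1],[0,0,0,0,0,0,1],[0,0,0,0,0,0,1]]' 40
python3 -m inch '[[0,0,0,0,0,0.8,1],[0,0,0,0,0,0.8,1],[0,0,0,0,0,0.6,1],[0,0,0,0,0,0.5,1],[0,0,0,0,0,0,1],[0,0,0,0,0,0,1]]'
python3 -c "
from h import *; go([502.5,168.6,88],1.757)"
```

```text
clock: 14.25
eef_pos: [502.9, 169.1, 157.3]
tcp_rot: [-3.14, 0.0, 1.758]
contact_force: [0.2, -0.4, -0.6]
opening: 0.001
grasp_force: 0.0
clock: 14.75
eef_pos: [503.8, 169.3, 91.1]
tcp_rot: [3.141, -0.0, 1.758]
contact_force: [0.8, -0.1, 0.1]
opening: -0.002
grasp_force: 0.0
at [503.8 169.3  91.1] rpy [ 3.141 -0.     1.758] tool shift /25: [-0.019 -0.058  0.125] rz/pi: 0.0002 F [ 0.8 -0.1  0.1] open -0.002
```

```bash
for i in 1 2; do python3 -m inch '[[0,0,0,0.25,0,0,1],[0,0,0,0.25,0,0,1],[0,0,0,0.25,0,0,1],[0,0,0,0.25,0,0,1],[0,0,0,0.25,0,0,1],[0,0,0,0.25,0,0,1],[0,0,0,0.25,0,0,1],[0,0,0,0.25,0,0,1]]'|sed -n 2,4p;done
python3 -m inch '[[0,0,0,0.12,0,0,1],[0,0,0,0.12,0,0,1],[0,0,0,0.12,0,0,1],[0,0,0,0.12,0,0,1],[0,0,0,0,0,0,1],[0,0,0,0,0,0,1]]'
```

```text
eef_pos: [493.8, 219.0, 90.3]
tcp_rot: [3.141, -0.0, 1.758]
contact_force: [1.7, -2.0, 1.3]
eef_pos: [484.5, 267.9, 90.2]
tcp_rot: [-3.142, 0.0, 1.758]
contact_force: [1.6, -2.1, 1.1]
clock: 16.58
eef_pos: [482.5, 277.1, 90.1]
tcp_rot: [-3.141, 0.003, 1.759]
contact_force: [5.9, -14.4, 3.0]
opening: 0.002
grasp_force: 7.2
```

```bash
python3 -m inch '[[0,0,0,0,0,0,1],[0,0,0,-0.3,0,0,1],[0,0,0,-0.1,0,0,1],[0,0,0,0,0,-0.7,1],[0,0,0,0,0,-0.9,0.9],[0,0,0,0,0,-0.9,0.6],[0,0,0,0,0,-0.9,0.6],[0,0,0,0,0,-0.9,0.5]]'|sed -n 2,4p
python3 -m inch '[[0,0,0,-0.9,0,-0.9,0.5],[0,0,0,-0.9,0,-0.9,0.4],[0,0,0,-0.9,0,-0.5,0.4],[0,0,0,-0.9,0,0,0.4],[0,0,0,0,0,0,0.4],[0,0,0,0,0,0,0.4]]'
python3 - <<'E'
from h import *
f=grab_frame("wrist"); save(f,"w6"); pickle.dump(f,open("w6.pkl","wb"))
f=grab_frame("top"); save(f,"t6"); pickle.dump(f,open("t6.pkl","wb"))
E
```

```text
eef_pos: [483.8, 269.4, 198.7]
tcp_rot: [-3.141, -0.0, 1.758]
contact_force: [0.7, 0.0, -0.3]
clock: 17.75
eef_pos: [500.9, 180.3, 255.4]
tcp_rot: [3.142, -0.001, 1.756]
contact_force: [-0.7, 0.8, -0.9]
opening: 0.599
grasp_force: 0.0
```

View pics/w6.png

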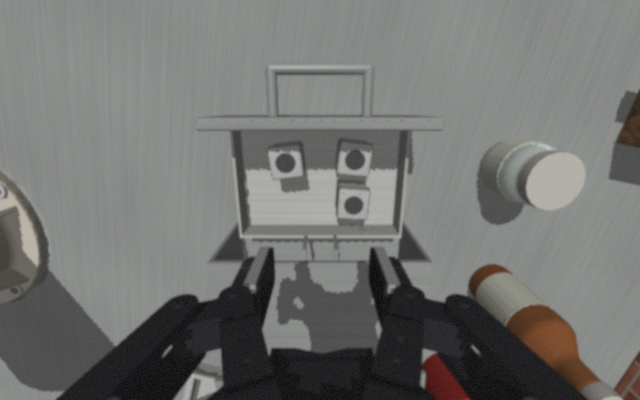

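Three tins stand in the drawer, with dark cap centres at (285,163), (354,160) and (353,204). The drawer is fully out.

Run:
```python
from h import *
f=pickle.load(open("w6.pkl","rb")); c=cloud(f); t=pickle.load(open("t6.pkl","rb")); ct=cloud(t)
h=np.array([554.6,-109]); X=np.array([.185,-.983]);Y=np.array([.983,.185]); O=h-116*X
cab=lambda P:np.round([(P[:2]-O)@X,(P[:2]-O)@Y],1)
m=(abs(c[...,2]-65)<3.5); m[:130]=0; m[230:]=0; m[:,:242]=0; m[:,400:]=0
n,l,st,ce=cv2.connectedComponentsWithStats(m.astype(np.uint8))
for i in range(1,n):
    if st[i,4]>200:
        ys,xs=np.nonzero(l==i); zz=np.median(c[l==i][:,2]); P=onz(f,np.c_[xs,ys],zz)[:,:2]; rc=cv2.minAreaRect(P.astype(np.float32)); print("wrist tin",st[i],"z",zz.round(1),np.round(rc[0],1),np.round(rc[1],1),rc[2],"cab",cab(np.array(rc[0])))
m=(abs(ct[...,2]-64)<5); m[:180]=0; m[300:]=0; m[:,:230]=0; m[:,320:]=0
n,l,st,ce=cv2.connectedComponentsWithStats(m.astype(np.uint8))
for i in range(1,n):
    if st[i,4]>60:
        P=ct[l==i]; rc=cv2.minAreaRect(P[:,:2].astype(np.float32)); print("top tin",st[i],P[:,2].mean().round(1),np.round(rc[0],1),np.round(rc[1],1),rc[2],"cab",cab(np.array(rc[0])))
# riser from top view depth
m=(abs(ct[...,2]-150)<5); m[:170]=0;m[300:]=0;m[:,:300]=0;m[:,390:]=0
P=ct[m]; rc=cv2.minAreaRect(P[:,:2].astype(np.float32)); print("riser",m.sum(),np.round(rc[0],1),np.round(rc[1],1),rc[2],"cab",cab(np.array(rc[0])))
go([0,0,0])
```

```text
wrist tin [ 337  142   37   36 1085] z 65.3 [532.3 212.5] [35.9 35.9] 4.204309463500977 cab [-204.2   37.5]
wrist tin [ 267  145   37   35 1064] z 65.2 [459.5 195.7] [35.6 35.7] 16.966245651245117 cab [-201.1  -37.1]
wrist tin [337 189  34  31 931] z 65.3 [542.1 162.4] [35.6 35.9] 7.508170127868652 cab [-153.    37.9]
top tin [280 225  10  12  77] 62.9 [543.5 155. ] [34.2 23.6] 8.876568794250488 cab [-145.5   37.9]
riser 1147 [538.5 -23.1] [220.1  42.4] 13.392315864562988 cab [28.7  0. ]
at [500.6 181.3 254.9] rpy [-3.141 -0.     1.758] tool shift /25: [ -3.411 -21.017  10.21 ]  F [-0.6  0.3 -0.2] open 0.597
```

```bash
python3 -m inch '[[0,0,0.018,0.5,0.74,0,0.3],[0,0,0.018,0.49,0.74,0,0.3],[0,0,0,0,0,0.9,0.3],[0,0,0,0,0,0.9,0.3],[0,0,0,0,0,0.9,0.3],[0,0,0,0,0,0.9,0.3],[0,0,0,0,0,0.9,0.3],[0,0,0,0,0,0.9,0.3]]' 50|sed -n 2,4p
python3 -m inch '[[0,0,0,0,0,0.9,0.3],[0,0,0,0,0,0.6,0.3],[0,0,0,0,0,0.4,0.3],[0,0,0,0,0,0.3,0.3],[0,0,0,0,0,0,0.3],[0,0,0,0,0,0,0.3]]'
python3 -c "
from h import *; go([532.3,212.5,62],1.645)"
```

```text
eef_pos: [532.9, 212.3, 118.6]
tcp_rot: [-3.141, -0.0, 1.646]
contact_force: [0.2, -0.4, 0.7]
clock: 19.02
eef_pos: [533.7, 211.6, 65.4]
tcp_rot: [-3.142, -0.0, 1.645]
contact_force: [-0.2, -0.3, -0.2]
opening: 0.698
grasp_force: 0.0
at [533.7 211.6  65.4] rpy [-3.142 -0.     1.645] tool shift /25: [ 0.04  -0.051  0.136] rz/pi: 0.0001 F [-0.2 -0.3 -0.2] open 0.698
```

```bash
python3 -m inch '[[0,0,0,0,0,0.13,0.3],[0,0,0,0,0,0,1],[0,0,0,0,0,0,1],[0,0,0,0,0,0,1],[0,0,0,0,0,0,1],[0,0,0,0,0,0,1],[0,0,0,0,0,0,1],[0,0,0,0,0,-0.3,1]]'
python3 -m inch '[[0,0,-0.012,0,0,-0.6,1],[0,0,-0.025,0,0,-0.9,1],[0,0,-0.014,0,0,-0.9,1],[0,0,0,0,0,-0.95,1],[0,0,0,0,0,-0.95,1],[0,0,0,0,0,-0.95,1],[0,0,0,0,0,-0.95,1],[0,0,0,0,0,-0.95,1]]'
python3 -m inch '[[0,0,0,-0.6,0,-0.8,1],[0,0,0,-0.8,0.1,0,1],[0,0,0,-0.9,0.1,0,1],[0,0,0,-0.9,0.2,0,1],[0,0,0,-0.9,0.2,0,1],[0,0,0,-0.9,0.2,0,1],[0,0,0,-0.9,0.2,0,1],[0,0,0,-0.9,0.2,0,1]]'
python3 -m inch '[[0,0,0,0,0,0,1],[0,0,0,0,0,0,1]]'
python3 - <<'E'
from h import *
go([601.7,-8,270],1.805)
f=grab_frame("wrist"); save(f,"w7"); pickle.dump(f,open("w7.pkl","wb"))
E
```

```text
clock: 19.68
eef_pos: [533.0, 210.9, 69.1]
tcp_rot: [-3.14, 0.0, 1.645]
contact_force: [0.6, -0.7, -0.8]
opening: 0.407
grasp_force: 50.0
clock: 20.35
eef_pos: [533.3, 211.0, 249.9]
tcp_rot: [3.141, 0.0, 1.805]
contact_force: [0.5, -0.0, -1.8]
opening: 0.41
grasp_force: 50.0
clock: 21.02
eef_pos: [602.4, 51.7, 268.7]
tcp_rot: [3.142, 0.0, 1.805]
contact_force: [1.4, 0.3, -1.3]
opening: 0.41
grasp_force: 50.0
clock: 21.18
eef_pos: [602.2, 51.9, 268.4]
tcp_rot: [-3.141, -0.0, 1.803]
contact_force: [0.5, -1.0, -0.1]
opening: 0.415
grasp_force: 50.0
at [602.2  51.9 268.4] rpy [-3.141 -0.     1.803] tool shift /25: [-2.325 -0.573 -0.065] rz/pi: -0.0006 F [ 0.5 -1.  -0.1] open 0.415
```

View pics/w7.png

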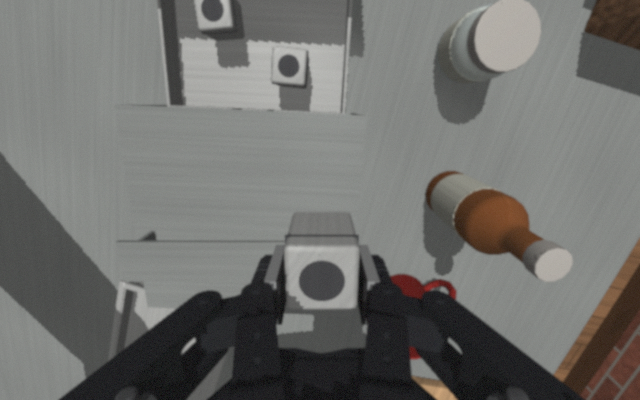

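The tin is held squarely at (321,275), and the other two are still standing at (212,12) and (289,66). The riser's front edge runs along row 240 from column 118 and looks parallel to the gripper.

Run:
```python
from h import *
f=pickle.load(open("w7.pkl","rb")); c=cloud(f)
P=[]
for x in range(122,282,8):
    k=np.nonzero(abs(c[220:262,x,2]-151)<5)[0]; P.append((x,220+k.min()))
P=np.array(P,float); print(P[::5].tolist(), "z",np.median(c[250:262,180:260,2]))
E=onz(f,P,150.); q=np.polyfit(E[:,0],E[:,1],1); a=np.arctan(q[0]); print("edge angle",a,"-> yaw",a+np.pi/2)
print("left corner",onz(f,[[118,241]],150.))
X=np.array([np.sin(a),-np.cos(a)]);Y=np.array([np.cos(a),np.sin(a)]); e=E[:,:2].mean(0)
m=(abs(c[...,2]-np.median(c[250:265,300:340,2]))<4); m[:240]=0;m[310:]=0;m[:,:283]=0;m[:,362:]=0
z=np.median(c[m][:,2]); T=c[m].mean(0); print("tin top z",z,"centre",T, "n",m.sum())
s=r.sense()["eef_pos"][:2]; print("edge->TCP along X",(s-e)@X,"tin rel TCP X",(T[:2]-s)@X,"Y",(T[:2]-s)@Y)
C=onz(f,[[118,241]],150.)[0,:2]; print("centre from corner",C+21*X+110*Y,"corner vs topview", np.array([538.5,-23.1]))
```

```text
[[122.0, 240.0], [162.0, 240.0], [202.0, 240.0], [242.0, 240.0]] z 150.90208366901686
edge angle 0.2358905083291174 -> yaw 1.806686835124014
left corner [[428.98930187 -27.03398113 150.        ]]
tin top z 270.6185138946205 centre [602.39952162  55.51060963 270.52707934] n 5050
edge->TCP along X -36.01312279374315 tin rel TCP X -2.6466514713047244 Y 1.1302959326683266
centre from corner [540.85091608 -21.74443811] corner vs topview [538.5 -23.1]
```

```bash
python3 -m inch '[[0,0,0,-0.79,-0.17,0,1],[0,0,0,-0.79,-0.17,0,1],[0,0,0,-0.78,-0.17,0,1],[0,0,0,0,0,0.6,1],[0,0,0,0,0,0.8,1],[0,0,0,0,0,0.7,1],[0,0,0,0,0,0.35,1],[0,0,0,0,0,0,1]]'
python3 -m inch '[[0,0,0,0,0,0.1,1],[0,0,0,0,0,0.1,1],[0,0,0,0,0,0,1],[0,0,0,0,0,0,1]]'
python3 -c "
from h import *; go([603,-6.8,199],1.805)"
```

```text
clock: 21.9
eef_pos: [602.0, -6.6, 205.1]
tcp_rot: [-3.138, -0.001, 1.806]
contact_force: [-0.1, 0.5, -1.4]
opening: 0.408
grasp_force: 50.0
clock: 22.23
eef_pos: [603.9, -7.4, 202.7]
tcp_rot: [3.141, 0.0, 1.805]
contact_force: [0.5, -0.5, -0.5]
opening: 0.412
grasp_force: 50.0
at [603.9  -7.4 202.7] rpy [3.141 0.    1.805] tool shift /25: [ 0.033 -0.029  0.15 ] rz/pi: 0.0001 F [ 0.5 -0.5 -0.5] open 0.412
```

```bash
python3 -m inch '[[0,0,0,0,0,0.06,1],[0,0,0,0,0,0.04,1],[0,0,0,0,0,0,1],[0,0,0,0,0,0,1]]' | sed -n '2p;4p'
python3 -m inch '[[0,0,0,0,0,0.04,1],[0,0,0,0,0,0,1],[0,0,0,0,0,0,1]]'| sed -n '2p;4p'
python3 -m inch '[[0,0,0,0,0,0.04,1],[0,0,0,0,0,0,1],[0,0,0,0,0,0,1]]'| sed -n '2p;4p'
```

```text
eef_pos: [603.5, -7.6, 199.5]
contact_force: [0.0, -0.3, -0.4]
eef_pos: [603.7, -7.6, 198.9]
contact_force: [-0.7, -0.4, 3.1]
eef_pos: [603.7, -7.6, 198.8]
contact_force: [-4.9, 0.0, 11.3]
```

```bash
python3 -m inch '[[0,0,0,0,0,-0.04,1],[0,0,0,0,0,0,0.45],[0,0,0,0,0,0,0.45],[0,0,0,0,0,0,0.45],[0,0,0,0,0,0,0.45],[0,0,0,0,0,-0.4,0.4],[0,0,0,0,0,-0.8,0.4],[0,0,0,0,0,-0.9,0.4]]'|sed -n 2,5p
python3 -m inch '[[0,0,0,0,0,-0.6,0.4],[0,0,0,0.8,-0.3,0,0.3],[0,0,0,0.9,-0.4,0,0.3],[0,0,0,0.9,-0.4,0,0.3],[0,0,0,0.9,-0.4,0,0.3],[0,0,0,0.9,-0.4,0,0.3],[0,0,0,0.9,-0.4,0,0.3],[0,0,0,0,0,0,0.3]]'|sed -n 2,3p
python3 - <<'E'
from h import *
go([459.5,195.7,66],1.867)
f=grab_frame("wrist"); save(f,"w8"); pickle.dump(f,open("w8.pkl","wb"))
E
```

```text
eef_pos: [602.8, -7.5, 251.1]
tcp_rot: [-3.139, -0.001, 1.805]
contact_force: [1.1, 0.9, -0.6]
opening: 0.599
eef_pos: [514.6, 110.4, 266.7]
tcp_rot: [-3.141, -0.001, 1.807]
at [514.6 110.4 266.7] rpy [-3.141e+00 -1.000e-03  1.807e+00] tool shift /25: [ 3.823 -1.339  8.033] rz/pi: -0.0191 F [-0.4 -0.2 -0.8] open 0.702
```

View pics/w8.png

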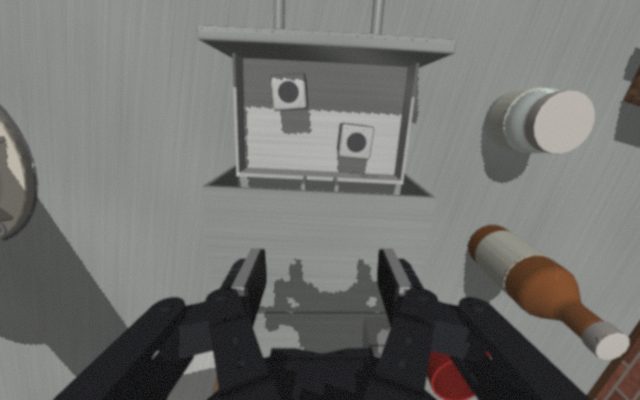

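The two remaining tins are still standing at (288,91) and (356,142). Going to the left one.

```bash
python3 -m inch '[[0,0,0,0.7,-0.27,0,0.3],[0,0,0,0.8,-0.27,0,0.3],[0,0,0,0.8,-0.27,0,0.3],[0,0,0,0.8,-0.27,0,0.3],[0,0,0,0.72,-0.26,0,0.3],[0,0,-0.019,0,0,0.9,0.3],[0,0,0,0,0,0.9,0.3],[0,0,0,0,0,0.9,0.3]]'|sed -n 2,3p
python3 -m inch '[[0,0,0,0,0,0.9,0.3],[0,0,0,0,0,0.9,0.3],[0,0,0,0,0,0.9,0.3],[0,0,0,0,0,0.9,0.3],[0,0,0,0,0,0.9,0.3],[0,0,0,0,0,0.6,0.3],[0,0,0,0,0,0.3,0.3],[0,0,0,0,0,0,0.3]]'|sed -n 2,4p
python3 -m inch '[[0,0,0,0,0,0,0.3]]'|sed -n 2,4p
python3 -c "
from h import *; go([459.5,195.7,63],1.867)"
```

```text
eef_pos: [463.2, 193.1, 198.7]
tcp_rot: [3.139, 0.0, 1.866]
eef_pos: [462.0, 192.4, 62.3]
tcp_rot: [-3.139, 0.0, 1.865]
contact_force: [-0.5, 0.9, -0.3]
eef_pos: [462.8, 192.9, 63.8]
tcp_rot: [3.141, 0.0, 1.865]
contact_force: [0.3, -0.8, 1.2]
at [462.8 192.9  63.8] rpy [3.141 0.    1.865] tool shift /25: [ 0.144 -0.092  0.033] rz/pi: -0.0008 F [ 0.3 -0.8  1.2] open 0.702
```

```bash
python3 -m inch '[[0,0,0,0.14,-0.09,0,0.3],[0,0,0,0,0,0,1],[0,0,0,0,0,0,1],[0,0,0,0,0,0,1],[0,0,0,0,0,0,1],[0,0,0,0,0,0,1],[0,0,0,0,0,0,1],[0,0,0,0,0,-0.3,1]]'
python3 -m inch '[[0,0,0.01,0,0,-0.6,1],[0,0,0.01,0,0,-0.9,1],[0,0,0,0,0,-0.9,1],[0,0,0,0,0,-0.95,1],[0,0,0,0,0,-0.95,1],[0,0,0,0,0,-0.95,1],[0,0,0,0,0,-0.95,1],[0,0,0,0,0,-0.95,1]]' | sed -n 2,3p
python3 -m inch '[[0,0,0,-0.5,0,-0.8,1],[0,0,0,-0.8,0,0,1],[0,0,0,-0.9,0.2,0,1],[0,0,0,-0.9,0.3,0,1],[0,0,0,-0.9,0.3,0,1],[0,0,0,-0.9,0.3,0,1],[0,0,0,-0.9,0.2,0,1],[0,0,0,0,0,0,1]]'|sed -n 2,3p
cat > tin.py <<'E'
from h import *
import sys
f=grab_frame("wrist"); save(f,sys.argv[1]); c=cloud(f); s=r.sense()["eef_pos"]
a=0.2345; X=np.array([np.sin(a),-np.cos(a)]);Y=np.array([np.cos(a),np.sin(a)])
m=(abs(c[...,2]-s[2]-2)<7); m[:225]=0;m[330:]=0;m[:,:283]=0;m[:,362:]=0
m&=f["pixels"].min(2)>60
ys,xs=np.nonzero(m); print("px",xs.min(),xs.max(),ys.min(),ys.max(),len(xs)); T=c[m]; q=(T[:,:2]-s[:2])@X
print("tin top z",np.median(T[:,2]),"TCP",s,"X extent",np.percentile(q,[1,99]),"Y",np.percentile((T[:,:2]-s[:2])@Y,[1,99]))
go([float(v) for v in sys.argv[2:5]],1.805)
E
python3 tin.py w9 540.5 -22.8 200
```

```text
clock: 26.53
eef_pos: [458.6, 195.7, 71.1]
tcp_rot: [-3.141, 0.0, 1.865]
contact_force: [0.3, 0.5, -0.4]
opening: 0.414
grasp_force: 50.3
eef_pos: [458.6, 195.7, 251.8]
tcp_rot: [3.141, -0.0, 1.802]
eef_pos: [525.2, 59.3, 270.6]
tcp_rot: [3.14, 0.002, 1.8]
px 283 361 242 309 4860
tin top z 270.91797788201814 TCP [524.2831584   60.67503934 270.40377666] X extent [-16.31590632  18.62172074] Y [-15.83687432  18.89409905]
at [524.3  60.7 270.4] rpy [3.141 0.    1.8  ] tool shift /25: [-3.398 -0.128  2.817] rz/pi: -0.0017 F [-0.5 -0.5 -0.9] open 0.413
```

```bash
python3 -m inch '[[0,0,0,-0.7,-0.03,0,1],[0,0,0,-0.9,-0.03,0,1],[0,0,0,-0.9,-0.03,0,1],[0,0,0,-0.83,-0.03,0,1],[0,0,0,0,0,0.8,1],[0,0,0,0,0,0.8,1],[0,0,0,0,0,0.7,1],[0,0,0,0,0,0.35,1]]'| sed -n 2,4p
python3 -m inch '[[0,0,0,0,0,0,1],[0,0,0,0,0,0,1],[0,0,0,0,0,0,1]]'| sed -n '2p;4p'
python3 -m inch '[[0,0,0,0,0,0.04,1],[0,0,0,0,0,0,1],[0,0,0,0,0,0,1]]'| sed -n '2p;4p'
```

```text
eef_pos: [538.5, -18.9, 202.0]
tcp_rot: [-3.139, -0.001, 1.802]
contact_force: [-1.0, -0.5, -1.2]
eef_pos: [540.5, -19.2, 204.7]
contact_force: [-0.1, -0.3, -0.4]
eef_pos: [540.3, -19.6, 203.2]
contact_force: [-0.5, 0.3, -0.3]
```

```bash
python3 -m inch '[[0,0,0,-0.06,0,0.06,1],[0,0,0,0,0,0.03,1],[0,0,0,0,0,0,1],[0,0,0,0,0,0,1]]'| sed -n '2p;4p'
python3 -m inch '[[0,0,0,0,0,0.03,1],[0,0,0,0,0,0,1],[0,0,0,0,0,0,1]]'| sed -n '2p;4p'
python3 -m inch '[[0,0,0,0,0,0.03,1],[0,0,0,0,0,0,1],[0,0,0,0,0,0,1]]'| sed -n '2p;4p'
```

```text
eef_pos: [540.5, -21.3, 200.7]
contact_force: [-0.6, -0.9, 4.7]
eef_pos: [540.5, -21.3, 200.7]
contact_force: [-5.2, -0.9, 12.9]
eef_pos: [540.6, -21.3, 200.6]
contact_force: [-5.9, -0.3, 20.6]
```

```bash
python3 -m inch '[[0,0,0,0,0,-0.08,1],[0,0,0,0,0,0,0.48],[0,0,0,0,0,0,0.48],[0,0,0,0,0,0,0.48],[0,0,0,0,0,0,0.48],[0,0,0,0,0,-0.4,0.48],[0,0,0,0,0,-0.8,0.48],[0,0,0,0,0,-0.9,0.4]]'|sed -n 2,5p
python3 -m inch '[[0,0,0,0,0,-0.6,0.4],[0,0,0,0.84,0.22,0,0.3],[0,0,0,0.9,0.22,0,0.3],[0,0,0,0.9,0.22,0,0.3],[0,0,0,0.9,0.22,0,0.3],[0,0,0,0.9,0.22,0,0.3],[0,0,0,0.9,0.22,0,0.3],[0,0,0,0.9,0.22,0,0.3]]'|sed -n 2,3p
python3 -m inch '[[0,0,0,0.9,0.22,0,0.3],[0,0,0.03,0,0,0.8,0.3],[0,0,0,0,0,0.9,0.3],[0,0,0,0,0,0.9,0.3],[0,0,0,0,0,0.9,0.3],[0,0,0,0,0,0,0.3],[0,0,0,0,0,0,0.3]]'|sed -n 2,3p
python3 -c "
from h import *; go([542.1,162.4,66],1.702)"
```

```text
eef_pos: [539.5, -21.1, 253.4]
tcp_rot: [-3.139, -0.001, 1.802]
contact_force: [1.5, 0.5, -0.7]
opening: 0.595
eef_pos: [542.0, 140.7, 269.0]
tcp_rot: [3.141, -0.0, 1.802]
eef_pos: [541.7, 162.6, 180.6]
tcp_rot: [-3.139, 0.0, 1.708]
at [541.7 162.6 180.6] rpy [-3.139  0.     1.708] tool shift /25: [-0.009  0.026  4.582] rz/pi: 0.0019 F [0.2 1.2 0.2] open 0.698
```

```bash
python3 -m inch '[[0,0,0,0,0,0.9,0.3],[0,0,0,0,0,0.9,0.3],[0,0,0,0,0,0.9,0.3],[0,0,0,0,0,0.8,0.3],[0,0,0,0,0,0.6,0.3],[0,0,0,0,0,0.3,0.3],[0,0,0,0,0,0.15,0.3],[0,0,0,0,0,0,0.3]]'|sed -n 2,4p
python3 -m inch '[[0,0,0,0,0,0,1],[0,0,0,0,0,0,1],[0,0,0,0,0,0,1],[0,0,0,0,0,0,1],[0,0,0,0,0,0,1],[0,0,0,0,0,0,1],[0,0,0,0,0,0,1]]'
```

```text
eef_pos: [542.8, 162.9, 67.7]
tcp_rot: [3.141, -0.0, 1.708]
contact_force: [-0.4, -0.2, 0.2]
clock: 33.08
eef_pos: [543.1, 163.0, 68.6]
tcp_rot: [3.139, -0.0, 1.708]
contact_force: [-0.6, -0.7, 5.5]
opening: 0.412
grasp_force: 50.0
```

```bash
python3 -m inch '[[0,0,0,0,0,-0.3,1],[0,0,0,0,0,-0.7,1],[0,0,-0.015,0,0,-0.9,1],[0,0,-0.016,0,0,-0.95,1],[0,0,0,0,0,-0.95,1],[0,0,0,0,0,-0.95,1],[0,0,0,0,0,-0.95,1],[0,0,0,0,0,-0.95,1]]' | sed -n '2,3p;5p'
python3 -m inch '[[0,0,0,0,-0.5,-0.8,1],[0,0,0,-0.5,-0.8,-0.8,1],[0,0,0,-0.9,-0.9,0,1],[0,0,0,-0.9,-0.9,0,1],[0,0,0,-0.9,-0.7,0,1],[0,0,0,-0.9,-0.5,0,1],[0,0,0,0,0,0,1],[0,0,0,0,0,0,1]]'|sed -n 2,3p
python3 tin.py w10 477 -37 202
```

```text
eef_pos: [542.0, 162.7, 235.5]
tcp_rot: [3.141, -0.0, 1.805]
opening: 0.408
eef_pos: [461.1, 37.2, 274.3]
tcp_rot: [3.14, 0.0, 1.803]
px 283 361 243 305 4202
tin top z 270.84130836434656 TCP [461.60333045  37.97595913 274.14443385] X extent [-15.74296139  18.27491082] Y [-16.61526572  17.65378395]
at [461.6  38.  274.1] rpy [ 3.14  -0.     1.804] tool shift /25: [-3.06  -0.098  2.885] rz/pi: -0.0004 F [-0.3  1.4 -1.9] open 0.413
```

View pics/w10.png

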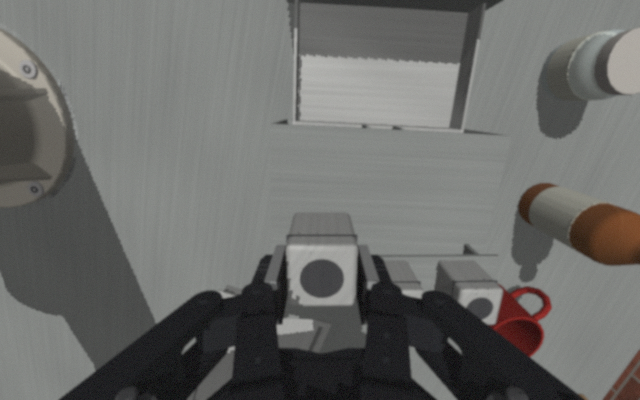

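The drawer is empty. The third tin is held at (321,275), and the first two stand on the riser at (400,280) and (470,295).

```bash
python3 -m inch '[[0,0,0,-0.7,-0.03,0,1],[0,0,0,-0.8,-0.03,0,1],[0,0,0,-0.8,-0.03,0,1],[0,0,0,-0.72,-0.01,0,1],[0,0,0,0,0,0.8,1],[0,0,0,0,0,0.8,1],[0,0,0,0,0,0.7,1],[0,0,0,0,0,0.3,1]]'| sed -n 2,4p
python3 -m inch '[[0,0,0,0,0,0,1],[0,0,0,0,0,0,1],[0,0,0,0,0,0,1]]'| sed -n '2p;4p'
python3 -m inch '[[0,0,0,-0.04,0,0.06,1],[0,0,0,0,0,0,1],[0,0,0,0,0,0,1]]'| sed -n '2p;4p'
```

```text
eef_pos: [476.0, -35.1, 206.4]
tcp_rot: [-3.139, -0.001, 1.806]
contact_force: [-0.6, 0.2, -1.1]
eef_pos: [477.5, -35.6, 209.3]
contact_force: [0.2, -0.1, -1.2]
eef_pos: [477.1, -36.9, 207.3]
contact_force: [0.5, -1.2, -1.1]
```

```bash
python3 -m inch '[[0,0,0,0,0,0.07,1],[0,0,0,0,0,0.03,1],[0,0,0,0,0,0,1],[0,0,0,0,0,0,1]]'| sed -n '2p;4p'
python3 -m inch '[[0,0,0,0,0,0.03,1],[0,0,0,0,0,0,1],[0,0,0,0,0,0,1]]'| sed -n '2p;4p'
```

```text
eef_pos: [476.9, -37.0, 204.6]
contact_force: [-1.4, -0.7, 4.2]
eef_pos: [476.9, -36.9, 204.5]
contact_force: [-4.0, -0.4, 12.6]
```

```bash
python3 -m inch '[[0,0,0,0,0,-0.05,1],[0,0,0,0,0,0,0.48],[0,0,0,0,0,0,0.48],[0,0,0,0,0,0,0.48],[0,0,0,0,0,0,0.48],[0,0,0,0,0,-0.4,0.48],[0,0,0,0,0,-0.8,0.48],[0,0,0,0,0,-0.9,0.4]]'|sed -n 2,5p
python3 -m inch '[[0,0,0,0,0,-0.8,0.4],[0,0,0.015,0,0,0,1],[0,0,0,0.8,0.15,0,1],[0,0,0,0.9,0.15,0,1],[0,0,0,0.9,0.15,0,1],[0,0,0,0.9,0.15,0,1],[0,0,0,0.9,0.15,0,1],[0,0,0,0.9,0.15,0,1]]'|sed -n 2,3p
python3 -m inch '[[0,0,0,0.9,0.15,0,1],[0,0,0,0.9,0.15,0,1],[0,0,0,0.9,0.15,0,1],[0,0,0,0.9,0.15,0,1],[0,0,0,0.9,0.15,0,1],[0,0,0,0.9,0.15,0,1],[0,0,0,0.6,0.15,0,1],[0,0,0,0,0,0,1]]'|sed -n 2,3p
python3 - <<'E'
from h import *
go([474,322,90],1.758)
f=grab_frame("wrist"); save(f,"w11")
f=grab_frame("top"); save(f,"t11"); c=cloud(f)
m=(abs(c[...,2]-200)<8); m[:170]=0;m[300:]=0;m[:,:300]=0;m[:,390:]=0
n,l,st,ce=cv2.connectedComponentsWithStats(m.astype(np.uint8)); a=.2345; X=np.array([np.sin(a),-np.cos(a)]);Y=np.array([np.cos(a),np.sin(a)])
for i in range(1,n):
    if st[i,4]>30: P=c[l==i]; rc=cv2.minAreaRect(P[:,:2].astype(np.float32)); q=np.array(rc[0])-[539.3,-22.5]; print(P[:,2].mean().round(1),np.round(rc[0],1),np.round(rc[1],1),"riser x,y",np.round([q@X,q@Y],1))
m=(abs(c[...,2]-88)<9); m[:210]=0;m[290:]=0;m[:,:225]=0;m[:,275:]=0
print("bar",c[m].min(0).round(),c[m].max(0).round(),np.median(c[m],0).round())
w=cv2.imread("pics/w11.png"); cv2.imwrite("pics/c11.png",cv2.hconcat([cv2.resize(w,(480,300)),cv2.resize(f["pixels"][:,:,::-1][170:300,230:365],(312,300))]))
E
```

```text
eef_pos: [476.0, -36.9, 257.5]
tcp_rot: [-3.139, -0.001, 1.805]
contact_force: [0.1, 0.1, -0.4]
opening: 0.595
eef_pos: [474.2, 98.5, 278.1]
tcp_rot: [3.141, 0.0, 1.758]
eef_pos: [472.3, 252.3, 278.0]
tcp_rot: [3.141, -0.001, 1.76]
at [472.3 252.3 278. ] rpy [ 3.141e+00 -1.000e-03  1.760e+00] tool shift /25: [2.718 0.585 7.523] rz/pi: 0.0007 F [ 0.1 -0.9  0.6] open 0.002
198.7 [604.6  -6.8] [36. 36.] riser x,y [-0.1 67.1]
198.5 [541.8 -21.8] [34.9 35.7] riser x,y [-0.1  2.6]
198.6 [478.4 -38.1] [35.7 35.8] riser x,y [  1.  -62.8]
bar [380. 218.  79.] [597. 296.  97.] [507. 252.  88.]
```

View pics/c11.png

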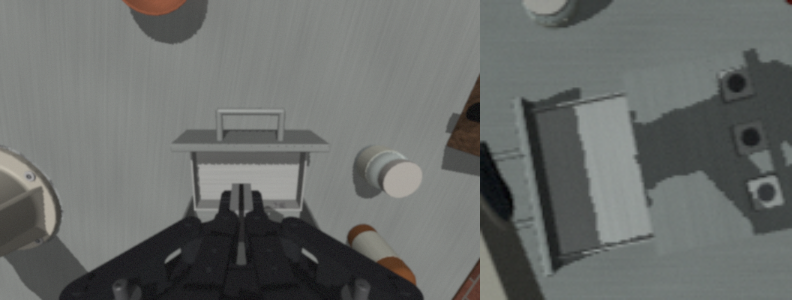

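The tins are centred on the riser to within 1 mm. The bar is at crop (217–284,111), which is about (334,148) at full resolution. I'll go just outside it.

Run:
```python
from h import *
f=grab_frame("wrist"); c=cloud(f); print("bar z",np.median(c[145:151,310:360,2])); b=onz(f,[[334,148]],88.)[0]; print(b.round(1))
u=np.array([-.186,.983]); t=b[:2]+u*28; go([*t,92],1.758)
```

```text
bar z 90.75415889965299
[479.  290.1  88. ]
at [471.9 249.3 277.5] rpy [-3.141  0.     1.759] tool shift /25: [2.678 0.586 7.419] rz/pi: 0.0002 F [0.6 0.  0.2] open -0.001
```

```bash
python3 -m inch '[[0,0,0,0.6,0.15,0,1],[0,0,0,0.8,0.15,0,1],[0,0,0,0.8,0.15,0,1],[0,0,0,0.48,0.13,0,1],[0,0,0,0,0,0.9,1],[0,0,0,0,0,0.9,1],[0,0,0,0,0,0.9,1],[0,0,0,0,0,0.9,1]]'| sed -n 2,4p
python3 -m inch '[[0,0,0,0,0,0.9,1],[0,0,0,0,0,0.9,1],[0,0,0,0,0,0.9,1],[0,0,0,0,0,0.6,1],[0,0,0,0,0,0.4,1],[0,0,0,0,0,0.1,1],[0,0,0,0,0,0,1],[0,0,0,0,0,0,1]]'| sed -n 2,4p
python3 -m inch '[[0,0,0,-0.15,0,0,1],[0,0,0,-0.2,0,0,1],[0,0,0,-0.2,0,0,1],[0,0,0,-0.2,0,0,1],[0,0,0,-0.2,0,0,1],[0,0,0,-0.2,0,0,1],[0,0,0,-0.2,0,0,1],[0,0,0,-0.2,0,0,1]]'| sed -n 2,4p
```

```text
eef_pos: [474.0, 318.2, 186.5]
tcp_rot: [3.141, -0.0, 1.758]
contact_force: [0.6, -0.9, 0.8]
eef_pos: [474.5, 318.5, 93.0]
tcp_rot: [3.141, -0.0, 1.758]
contact_force: [0.1, 0.6, 0.1]
eef_pos: [481.4, 279.7, 92.4]
tcp_rot: [3.141, -0.0, 1.758]
contact_force: [1.0, 1.7, 1.6]
```

```bash
python3 -m inch '[[0,0,0,-0.2,0,0,1],[0,0,0,-0.2,0,0,1],[0,0,0,-0.2,0,0,1],[0,0,0,-0.2,0,0,1],[0,0,0,-0.2,0,0,1],[0,0,0,-0.2,0,0,1],[0,0,0,-0.2,0,0,1],[0,0,0,-0.2,0,0,1]]'| sed -n '2p;4p'
python3 -m inch '[[0,0,0,-0.2,0,0,1],[0,0,0,-0.2,0,0,1],[0,0,0,-0.2,0,0,1],[0,0,0,-0.2,0,0,1],[0,0,0,-0.2,0,0,1],[0,0,0,-0.15,0,0,1],[0,0,0,-0.1,0,0,1],[0,0,0,0,0,0,1]]'| sed -n '2p;4p'
python3 -m inch '[[0,0,0,-0.1,0,0,1],[0,0,0,-0.1,0,0,1],[0,0,0,-0.1,0,0,1],[0,0,0,-0.1,0,0,1],[0,0,0,0,0,0,1],[0,0,0,0,0,0,1]]'| sed -n '2p;4p'
```

```text
eef_pos: [488.6, 240.4, 92.3]
contact_force: [1.0, 1.7, 0.7]
eef_pos: [494.1, 209.4, 92.1]
contact_force: [0.2, 0.0, -0.4]
eef_pos: [495.9, 200.2, 92.1]
contact_force: [-1.6, 1.8, -0.8]
```

```bash
python3 -m inch '[[0,0,0,-0.08,0,0,1],[0,0,0,-0.08,0,0,1],[0,0,0,-0.08,0,0,1],[0,0,0,-0.08,0,0,1],[0,0,0,-0.08,0,0,1],[0,0,0,0,0,0,1]]'| sed -n '2p;4p'
python3 -m inch '[[0,0,0,-0.06,0,0,1],[0,0,0,-0.06,0,0,1],[0,0,0,-0.06,0,0,1],[0,0,0,0,0,0,1]]'| sed -n '2p;4p'
python3 -m inch '[[0,0,0,-0.06,0,0,1],[0,0,0,-0.04,0,0,1],[0,0,0,0,0,0,1]]'| sed -n '2p;4p'
```

```text
eef_pos: [497.6, 191.1, 92.1]
contact_force: [-3.8, 7.8, -0.8]
eef_pos: [498.5, 186.4, 92.1]
contact_force: [-2.4, 4.2, -1.1]
eef_pos: [499.0, 183.8, 92.1]
contact_force: [-3.0, 3.8, -1.3]
```

```bash
python3 -m inch '[[0,0,0,-0.05,0,0,1],[0,0,0,-0.05,0,0,1],[0,0,0,0,0,0,1]]'| sed -n '2p;4p'
python3 -m inch '[[0,0,0,-0.05,0,0,1],[0,0,0,-0.04,0,0,1],[0,0,0,0,0,0,1]]'| sed -n '2p;4p'
python3 -m inch '[[0,0,0,-0.04,0,0,1],[0,0,0,-0.04,0,0,1],[0,0,0,0,0,0,1]]'| sed -n '2p;4p'
```

```text
eef_pos: [499.5, 181.3, 92.2]
contact_force: [-2.0, 4.8, -1.0]
eef_pos: [499.7, 179.8, 92.1]
contact_force: [-4.1, 9.4, -1.5]
eef_pos: [499.9, 179.5, 92.2]
contact_force: [-7.0, 20.4, -1.7]
```

The drawer is against its hard stop at 20 N. I'll back off and check it.

```bash
python3 -m inch '[[0,0,0,0.1,0,0,1],[0,0,0,0.4,0,0,1],[0,0,0,0.7,0,0,1],[0,0,0,0.5,0,-0.3,1],[0,0,0,0,0,-0.9,1],[0,0,0,0,0,-0.9,1],[0,0,0,0,0,-0.9,1],[0,0,0,0,0,-0.9,1]]'| sed -n 2,4p
python3 -m inch '[[0,0,0,0.8,0,-0.9,1],[0,0,0,0.9,0,-0.9,1],[0,0,0,0.9,0,0,1],[0,0,0,0.9,0,0,1],[0,0,0,0,0,0,1],[0,0,0,0,0,0,1]]'|sed -n 2,3p
python3 - <<'E'
from h import *
f=grab_frame("top"); s=grab_frame("side"); c=cloud(f); t=pickle.load(open("top.pkl","rb"))
for n,a in(("start",t),("now",f)):
    d=cloud(a); m=(abs(d[...,2]-88)<10); m[:222]=0;m[275:]=0;m[:,:255]=0;m[:,300:]=0; print(n,np.round(np.percentile(d[m][:,1],[5,50,95]),1),m.sum())
m=(abs(c[...,2]-200)<8); m[:170]=0;m[300:]=0;m[:,:300]=0;m[:,390:]=0
n,l,st,ce=cv2.connectedComponentsWithStats(m.astype(np.uint8))
for i in range(1,n):
    if st[i,4]>30: print("tin",np.round(c[l==i].mean(0),1))
cv2.imwrite("pics/fin.png",cv2.vconcat([cv2.resize(f["pixels"][140:310,240:500],(640,418))[:300],cv2.resize(s["pixels"][165:345,210:400],(640,600))[:290]])[:,:,::-1])
E
```

```text
eef_pos: [492.7, 219.2, 191.5]
tcp_rot: [3.141, 0.0, 1.759]
contact_force: [1.4, 0.1, 0.1]
eef_pos: [476.2, 305.8, 235.4]
tcp_rot: [3.141, 0.0, 1.76]
start [121.1 160.8 172.9] 209
now [122.3 160.9 173. ] 206
tin [604.4  -6.7 198.6]
tin [541.5 -21.5 198.5]
tin [478.7 -38.1 198.3]
```

View pics/fin.png

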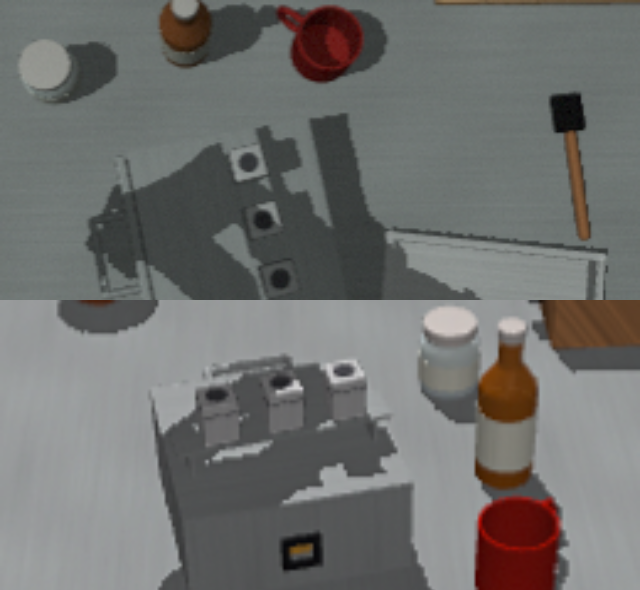

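Three tins stand upright on the riser, and the handle is back at its starting position, so the drawer is shut and latched. The dowel fell outside this crop, so I'll check it by colour.

Run:
```python
from h import *
f=grab_frame("top"); hsv=cv2.cvtColor(f["pixels"],cv2.COLOR_RGB2HSV); m=(hsv[...,0]<22)&(hsv[...,1]>70); z=np.zeros_like(m); z[225:310,370:500]=m[225:310,370:500]
n,l,st,ce=cv2.connectedComponentsWithStats(z.astype(np.uint8))
for i in range(1,n):
    if st[i,4]<15: continue
    ys,xs=np.nonzero(l==i); P=onz(f,np.c_[xs,ys],15.)[:,:2]-[428,-324]; print(st[i],"pan rel long",np.percentile(P@[-.09,-.996],[0,100]).round(),"across",np.percentile(P@[.996,-.09],[0,100]).round(), "z",np.percentile(cloud(f)[l==i][:,2],[5,50,95]).round())
```

```text
[473 225   7  13  65] pan rel long [102. 122.] across [100. 139.] z [ 6. 13. 16.]
[418 277  48  14 287] pan rel long [-64.  83.] across [-78. -28.] z [15. 23. 28.]
```

Run:
```python
from h import *
f=grab_frame("top"); c=cloud(f); hsv=cv2.cvtColor(f["pixels"],cv2.COLOR_RGB2HSV); m=(hsv[...,0]<22)&(hsv[...,1]>70); z=np.zeros_like(m); z[270:300,410:475]=m[270:300,410:475]
ys,xs=np.nonzero(z); P=onz(f,np.c_[xs,ys],15.)[:,:2]; pc=P-P.mean(0); u=np.linalg.svd(pc,full_matrices=False)[2][0]; q=pc@u; Z=c[z][:,2]
rel=lambda p:np.round([(p-[428,-324])@[-.09,-.996],(p-[428,-324])@[.996,-.09]])
for k in np.linspace(q.min(),q.max(),9)[:-1]:
    s=(q>=k)&(q<k+(q.max()-q.min())/8); print(rel(P[s].mean(0)),"topz",np.median(Z[s]).round(1),"width",np.ptp((pc@[-u[1],u[0]])[s]).round())
# pan walls across at same frame (rim height)
m=(c[...,2]>20)&(c[...,2]<36)&~z; m[:225]=0;m[310:]=0;m[:,:388]=0;m[:,495:]=0
R=np.array([rel(p) for p in c[m][:,:2]]); a=R[abs(R[:,0])<60]; print("rim across",np.percentile(a[:,1],[2,25,75,98]))
```

```text
[-55. -71.] topz 19.2 width 12.0
[-37. -66.] topz 19.6 width 12.0
[-19. -62.] topz 19.7 width 12.0
[ -0. -57.] topz 19.3 width 12.0
[ 20. -52.] topz 20.5 width 23.0
[ 37. -48.] topz 24.5 width 26.0
[ 56. -44.] topz 24.7 width 26.0
[ 74. -39.] topz 25.0 width 26.0
rim across [-93. -88.  82.  87.]
```

The dowel was knocked, but it lies flat with both ends well inside the pan.

```bash
python3 -c "
from h import *; print(r.sign_off(), r.sense()['clock'])"
```

```text
the job is handed in; nothing more can be done
the job is handed in; nothing more can be done
```

I handed the job in (no verdict came back): the three tins stand on the riser within about 1 mm of its centre line, the drawer is shut with its handle back at its starting position, and the dowel, knocked aside once after I placed it, lies flat inside the foil pan.

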